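Unstack the vial blocks onto their heaters

ROBOT

A 6-joint arm with a two-finger parallel gripper is mounted at the origin on the work surface. World frame = base frame: x ahead of the robot, y to its left, z up, the work surface at z = 0. Lengths are in m, angles in rad, forces in N, time in s.
With the tool pointing down it reaches from about 0.225 to 0.875 m from the base axis. Payload 3.4 kg.
Tool frame: the origin (TCP) lies at the very end of the fingers, on their centre line; the grasp point (between the pads) lies 19 mm behind it (grip_depth is the distance from the TCP to the grasp point, in m); x points along the fingers, z is the direction in which the jaws open and shut, and the axes are right-handed (so a half turn about x gives the same grasp; the last joint's range is limited). The gripper opens to 85 mm and grips with 20 to 120 N. Pads are 22 mm wide; open, the fingers measure 114 mm over their backs; the gripper's body (76 mm by 85 mm) begins 54 mm behind the grasp point. The pads swing forward as they close: fully open they stand 13 mm farther back than shut.
Start: joints at [1.063, 0.276, 1.505, -0, 1.361, -0.121], TCP at [0.217, 0.533, 0.231] pointing down, gripper open.
Joint ranges: [-2.89, 2.89], [-0.75, 2.08], [0.22, 2.7], [-1.18, 4.32], [0.11, 2.71], [-2.7, 2.7]. Speed limits (rad/s): [2.57, 2.57, 3.14, 3.14, 3.14, 3.14].

INTERFACE

Orientations are given as a unit quaternion [w, x, y, z].
In Python, from rig import get_state, get_image, sign_off, grip_depth gives the robot as it stands. The module is installed in compiled form; this text tells all that it offers.
- The arm moves only by the tool arm_command, never from a script. Its argument "series" is a list of rows, each an object with "dp": the shift along the tool's x, y, z scaled (see below), a list of three; "angular": the turn, a rotation vector about the tool's x, y, z scaled (see below), a list of three; "gripper": the finger opening in mm, from 0 to 85.4. A call has exactly 8 rows; each row shifts and turns the pose as measured when the row begins, along the tool's axes as they then stand; what a row does not reach is not made up. The controller multiplies each number of a shift by 0.12 m and each number of a turn by 90 degrees. A row lasts 1/8 s, in which the tool goes at most 62.5 mm and 10.7 degrees, less where a joint would pass 70% of its speed; a pose out of reach is approached as far as the arm can. A call with a number of a shift or a turn outside -1 to 1 is refused whole. A call with a gripper value outside its range is refused whole. The fingers move at their own pace and stop on an object; "grip_force" is the grip in N (left out, the last holds). Time passes only in rows, so rows that do not move let the fingers close, or fill a call up. It gives the time, the measured TCP pose, the force and the opening at its end, in the units of the state.
- get_state(): the state, without advancing time (a new reading comes with each control period).
- get_image(name): name is "scene" or "top" or "wrist"; returns a dict with "image" (384x512x3 uint8, blue, green, red), "depth" (384x512 float32, m along the optical axis (not along the pixel's ray), 0 where there is no reading), "mtx" (3x3 intrinsics, pixels), "view" (4x4, takes a point from world to camera coordinates); the wrist camera has in their place "mount" (4x4, takes a point from camera to tool coordinates, whose origin is the TCP and whose axes are the tool frame's). Camera axes: x right, y up, looking along -z (the intrinsics and any distortion apply to the point x, -y, -z); pixel columns grow to the right and rows downward; lengths in m; the calibration is good to about 2 mm. A picture is of the moment at which its call begins: read the wrist's pose just before it.
- sign_off(): hands the job in, once; it reports no verdict.
The state is a dict: "clock": time; "qpos": joint angles; "qd": joint speeds; "effort": joint torques, N m; "position": TCP position; "ee_rot": TCP orientation; "contact_force": force on the tool from outside, world axes, zero at the start; "moment": the same for the moment, N m; "width": finger opening in m.
Only numpy, scipy, OpenCV 4.12 (cv2) and the standard library are available. Lean on these libraries where they do the work, as an engineer would, in place of code of your own. Each camera call takes 0.05 s, during which the arm holds its last target. There are 200 camera calls.

TASK

Take the stack of four aluminium vial blocks apart from the top down and set each block upright in the well of its own heater, the one whose well has the block's shape and size: flat on the well floor, squared up and well inside the lip. Set them down without dropping them, and leave the amber bottle and the beaker standing where they are.

Things in the scene. Friction and masses are not known exactly. Their poses are not given: they have to be found in the camera images.
- bar_block_center (a point): Centre of the small bar-shaped aluminium block, 26 x 44 mm in plan (26 along its x, 44 along its y), with 2 large dark vial holes; about 0.13 kg. Starts on top of the stack. 50 mm tall, loose, z up; this point is 25 mm above its underside. Blocks lie within a few mm and a few degrees of square on one another.
- round_block_center (a point): Centre of the round aluminium block, 46 mm in diameter, with a ring of 8 dark vial holes; about 0.19 kg. Starts third from the bottom, on the square block. 50 mm tall, loose, z up; this point is 25 mm above its underside. Blocks lie within a few mm and a few degrees of square on one another.
- square_block_center (a point): Centre of the square aluminium block, 56 x 56 mm in plan, with 16 small dark vial holes; about 0.36 kg. Starts second from the bottom, on the long block. 50 mm tall, loose, z up; this point is 25 mm above its underside. Blocks lie within a few mm and a few degrees of square on one another.
- long_block_center (a point): Centre of the long aluminium block, 56 x 92 mm in plan (56 along its x, 92 along its y), with 15 dark vial holes; about 0.6 kg. Starts at the bottom of the stack, on the bench. 50 mm tall, loose, z up; this point is 25 mm above its underside. Blocks lie within a few mm and a few degrees of square on one another.
- bar_heater_well (a point): Centre of the well floor of the bar block's heater: a small white block heater, fixed to the bench, with a flat steel well 42 x 60 mm, long way along its y (8 mm room all round the bar block). The well floor is 30 mm above the bench; a dark lip 4 mm high and 5 mm wide surrounds it; a lower grey console (display and knob) is on its -x side. z up. The lip, white case and console together reach at most 90 mm from this point.
- round_heater_well (a point): Centre of the well floor of the round block's heater: a small white block heater, fixed to the bench, with a flat steel well 62 mm in diameter, the only round one (8 mm room all round the round block). The well floor is 30 mm above the bench; a dark lip 4 mm high and 5 mm wide surrounds it; a lower grey console (display and knob) is on its -x side. z up. The lip, white case and console together reach at most 90 mm from this point.
- square_heater_well (a point): Centre of the well floor of the square block's heater: a small white block heater, fixed to the bench, with a flat steel well 72 x 72 mm, square (8 mm room all round the square block). The well floor is 30 mm above the bench; a dark lip 4 mm high and 5 mm wide surrounds it; a lower grey console (display and knob) is on its -x side. z up. The lip, white case and console together reach at most 90 mm from this point.
- long_heater_well (a point): Centre of the well floor of the long block's heater: a small white block heater, fixed to the bench, with a flat steel well 72 x 108 mm, long way along its y, the largest (8 mm room all round the long block). The well floor is 30 mm above the bench; a dark lip 4 mm high and 5 mm wide surrounds it; a lower grey console (display and knob) is on its -x side. z up. The lip, white case and console together reach at most 90 mm from this point.
- amber_bottle_center (a point): Centre of a bystander, an amber glass bottle, 56 mm in diameter and 110 mm tall, loose, this point 55 mm above the bench. Leave standing where it is.
- beaker_center (a point): Centre of a bystander, an empty glass beaker, 64 mm across the rim and 85 mm tall, loose, this point 42 mm above the bench. Leave standing where it is.
There are look-alikes about, which are no part of the job. What is shaped like the part that bears long_block_center but green or turquoise is not meant.

How it is judged:
By the outcome, as a careful person would: the job done as asked, in the order asked, and still so for the second after the job is handed in, with the robot touching nothing.
It also fails if it takes over 120 s, if anything falls off the work surface, if the arm or the gripper's body presses on something with over 40 N, if the wrist force passes 120 N, or if a joint passes its speed limit or range.

## Working session

There is one attempt and no reset: what is moved stays moved. The work goes in short steps, Python scripts to look and compute and a tool call to move; the robot and the scene stay as the last step left them, time stands still between calls to the robot, and variables do not carry over. Pictures are saved under pics/ and viewed, about 12 in all and at most 16, crops included, and the job is handed in when it is done.

Besides the shell and the picture viewer there is one more tool, called after "Emit:" in YAML: its name, and indented under it one key for each argument. arm_command: Moves the arm, as the interface text tells. Its arguments: {"type":"object","properties":{"series":{"type":"array","items":{"type":"object","properties":{"dp":{"type":"array","items":{"type":"number"}},"angular":{"type":"array","items":{"type":"number"}},"gripper":{"type":"number"}}}},"grip_force":{"type":"number"}},"required":["series"]}

```bash
mkdir -p pics
cat > h.py <<'E'
import numpy as np, cv2
from rig import get_state, get_image, sign_off, grip_depth
from scipy.spatial.transform import Rotation as R
def cam(name):
    s=get_state(); d=get_image(name)
    if 'view' in d: T=np.linalg.inv(np.array(d['view']))
    else:
        q=s['ee_rot']; M=np.eye(4); M[:3,:3]=R.from_quat([q[1],q[2],q[3],q[0]]).as_matrix(); M[:3,3]=s['position']
        T=M@np.array(d['mount'])
    d['T']=T; return d
def ray(d,u,v):
    K=np.array(d['mtx']); c=np.array([(u-K[0,2])/K[0,0],-(v-K[1,2])/K[1,1],-1.0])
    return d['T'][:3,3], d['T'][:3,:3]@c
def onplane(d,u,v,z):
    o,r=ray(d,u,v); t=(z-o[2])/r[2]; return o+t*r
def cloud(d):
    K=np.array(d['mtx']); v,u=np.mgrid[0:384,0:512]; z=d['depth']
    c=np.stack([(u-K[0,2])/K[0,0]*z,-(v-K[1,2])/K[1,1]*z,-z],-1)
    return c@d['T'][:3,:3].T+d['T'][:3,3]
E
python3 - <<'E'
from h import *
print(get_state(),grip_depth)
a=cam('scene');b=cam('top')
for n,d in(('scene',a),('top',b)):
    cv2.imwrite(f'pics/{n}0.png',cv2.resize(d['image'],None,fx=1.5,fy=1.5)); print(n,d['mtx'],d['T'].round(3),{k for k in d})
    P=cloud(d);ok=d['depth']>0;print(P[ok].min(0),P[ok].max(0))
np.savez('top0.npz',**{k:b[k] for k in('image','depth','mtx','T')});np.savez('scene0.npz',**{k:a[k] for k in('image','depth','mtx','T')})
E
```

```text
{'clock': 0.0, 'qpos': array([ 1.06303057e+00,  2.76570116e-01,  1.50615548e+00,  6.14956322e-06,
        1.36064805e+00, -1.21010747e-01]), 'qd': array([-1.51323187e-04, -6.07878384e-04,  3.41241564e-05, -5.74894503e-06,
       -6.29162541e-04, -4.75227727e-04]), 'effort': array([-1.56530132e-03, -4.16769683e+01, -2.45809060e+01, -1.93037686e-04,
        1.07195653e-02, -9.35552649e-07]), 'position': array([0.21663377, 0.53206509, 0.23044497]), 'ee_rot': array([ 0.58620559, -0.39487643,  0.58732975,  0.39430874]), 'contact_force': array([-0.60181944, -0.01596564, -0.77119473]), 'moment': array([ 0.06620391, -0.00022486, -0.01822755]), 'width': 0.08553274268294163} 0.0187
scene [[377.04281281   0.         244.94298456]
 [  0.         377.04281281 187.14180038]
 [  0.           0.           1.        ]] [[-0.534 -0.636  0.557  0.996]
 [ 0.845 -0.412  0.34   0.332]
 [ 0.013  0.653  0.758  0.837]
 [ 0.     0.     0.     1.   ]] {'depth', 'mtx', 'T', 'view', 'image'}
[-2.23744436 -2.13184368 -0.76221298] [1.1680855  0.69453245 0.4244311 ]
top [[417.10729163   0.         254.14913463]
 [  0.         417.10729163 190.9186662 ]
 [  0.           0.           1.        ]] [[-0.029  0.991 -0.13   0.372]
 [-1.    -0.028  0.007  0.011]
 [ 0.003  0.13   0.992  1.137]
 [ 0.     0.     0.     1.   ]] {'depth', 'mtx', 'T', 'view', 'image'}
[-0.00197304 -1.2791259  -0.76784155] [1.5904251  1.20820572 0.35034176]
```

View pics/scene0.png

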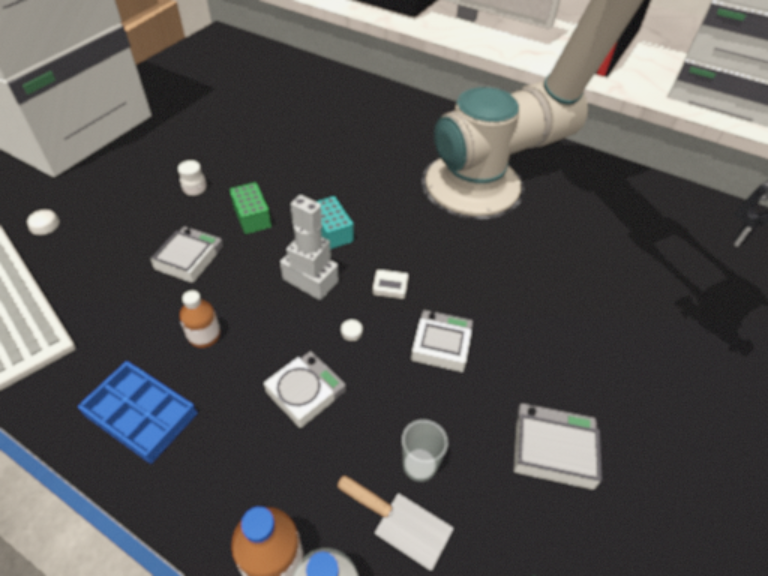

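View pics/top0.png

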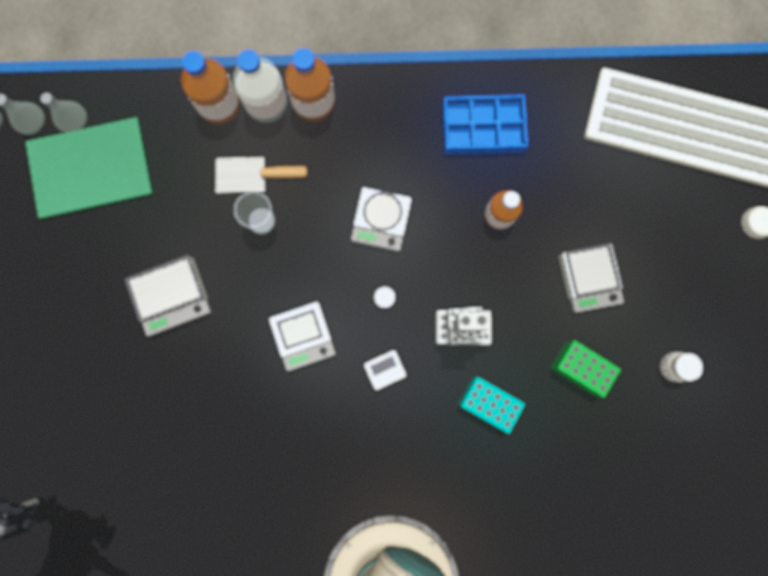

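The top view (1.5x pixels) shows these:
- **Stack:** near (465,325).
- **Look-alikes for the long block:** turquoise rack (492,405) and green rack (587,368). I exclude both by colour.
- **Heaters:** long (168,288), bar (300,330), round (382,212) and square (592,270).
- **Bystanders:** bottle (503,210) and beaker (257,213).

Next I measure them in both views.

```bash
python3 - <<'E'
from h import *
t=dict(np.load('top0.npz'));s=dict(np.load('scene0.npz'))
def seg(d,u,v,n):
    pass
Pt,Ps=cloud(t),cloud(s)
pix={'long':((168,288),(558,443)),'bar':((300,330),(442,340)),'round':((382,212),(299,386)),'square':((592,270),(187,250)),'stack':((465,325),(308,270))}
for k,(a,b) in pix.items():
    for n,d,P,(u,v) in(('top',t,Pt,a),('scene',s,Ps,b)):
        u,v=int(u/1.5),int(v/1.5)
        g=d['image'].max(2); 
        hsv=cv2.cvtColor(d['image'],cv2.COLOR_BGR2HSV)
        p=P[v-2:v+3,u-2:u+3].reshape(-1,3); p=np.median(p,0)
        # lit connected region near the seed with height near the seed
        m=((hsv[...,2]>110)&(hsv[...,1]<70)).astype(np.uint8)
        if k!='stack': m&=(abs(P[...,2]-p[2])<.006).astype(np.uint8)
        c,l,st,ce=cv2.connectedComponentsWithStats(m,connectivity=4)
        i=l[v,u]; q=P[l==i]; 
        r=cv2.minAreaRect((q[:,:2]*1000).astype(np.float32)) if i else None
        print(k,n,p.round(4),'area',st[i][4],[np.round(x,1) for x in r] if r else None)
# stack layers, by height
for n,P in(('top',Pt),('scene',Ps)):
    c=np.array([.34,-.13]);
E
python3 - <<'E'
import sys;sys.path.insert(0,'.');import os;os.chdir('.')
from h import *
for n in('top','scene'):
    d=dict(np.load(n+'0.npz'));P=cloud(d);u,v=((465,325),(308,270))[n=='scene'];c=np.median(P[int(v/1.5)-2:int(v/1.5)+3,int(u/1.5)-2:int(u/1.5)+3].reshape(-1,3),0)
    near=np.hypot(P[...,0]-c[0],P[...,1]-c[1])<.075
    for lo in(.05,.1,.15,.2):
        q=P[near&(abs(P[...,2]-lo)<.008)]; 
        if len(q)>5: print(n,lo,len(q),np.median(q,0).round(4),[np.round(x,1) for x in cv2.minAreaRect((q[:,:2]*1000).astype(np.float32))])
im=[]
for n,(x,y) in(('top',(310,216)),('scene',(208,180))):
    d=np.load(n+'0.npz')['image'];im.append(cv2.resize(d[y-60:y+60,x-60:x+60],(390,390),interpolation=2))
cv2.imwrite('pics/stack.png',np.hstack(im))
E
```

```text
long top [0.525  0.3824 0.0314] area 1352 [array([524. , 388.6]), array([ 85.9, 119.4]), np.float64(19.4)]
long scene [0.5184 0.3859 0.0301] area 1887 [array([523.3, 386.2]), array([ 90.8, 118.2]), np.float64(19.9)]
bar top [0.4431 0.1489 0.0314] area 890 [array([446.6, 149.9]), array([72.2, 89.6]), np.float64(17.5)]
bar scene [0.4462 0.1476 0.0301] area 811 [array([442.9, 147.9]), array([83.4, 89.9]), np.float64(17.2)]
round top [ 6.541e-01 -1.000e-04  3.000e-02] area 832 [array([653.9,  -2.5]), array([90. , 77.5]), np.float64(75.9)]
round scene [ 0.6522 -0.0045  0.0302] area 997 [array([655.2,  -3.6]), array([91.1, 74.4]), np.float64(76.4)]
square top [ 0.5359 -0.3733  0.0299] area 962 [array([ 535.2, -375.9]), array([84.3, 91.6]), np.float64(9.8)]
square scene [ 0.5272 -0.3734  0.0304] area 658 [array([ 531.8, -373.9]), array([95.6, 87.3]), np.float64(7.5)]
stack top [ 0.4342 -0.1193  0.2007] area 936 [array([432.5, -89.9]), array([ 82.5, 219.8]), np.float64(10.4)]
stack scene [ 0.4667 -0.1195  0.0663] area 1635 [array([614.1,  20.8]), array([984.1, 109.4]), np.float64(42.0)]
top 0.05 209 [ 0.4326 -0.1048  0.0506] [array([ 440.3, -138.8]), array([91.8, 55.2]), np.float64(88.2)]
top 0.1 179 [ 0.4286 -0.1195  0.1003] [array([ 440.3, -135.5]), array([55.9, 56. ]), np.float64(3.4)]
top 0.15 84 [ 0.4254 -0.1343  0.1511] [array([ 438.5, -136.9]), array([38.6, 45. ]), np.float64(65.9)]
top 0.2 224 [ 0.4407 -0.1329  0.2007] [array([ 441.7, -132.3]), array([43.7, 25.2]), np.float64(88.5)]
scene 0.05 229 [ 0.4594 -0.1088  0.0498] [array([ 440. , -138.9]), array([94. , 61.4]), np.float64(87.0)]
scene 0.1 187 [ 0.4588 -0.1211  0.0996] [array([ 441.9, -136. ]), array([57.4, 56.5]), np.float64(4.0)]
scene 0.15 94 [ 0.4542 -0.1275  0.1502] [array([ 451.2, -128.4]), array([20. , 47.6]), np.float64(27.5)]
scene 0.2 163 [ 0.444  -0.1305  0.1993] [array([ 441.4, -133.1]), array([28.1, 46.1]), np.float64(2.3)]
```

View pics/stack.png

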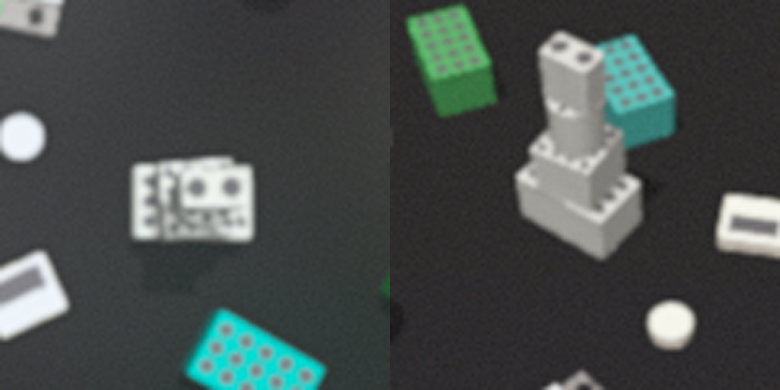

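The crop shows the real stack at left-panel pixel (190,200): bar, round, square, long from the top. The racks are plainly green and turquoise, so they are excluded. Depth gives tops at 50, 100, 150 and 200 mm and floors at 30 mm, matching the text. Next are the well centres, from floor contours in both views.

Run:
```python
from h import *
pix={'long':((168,288),(558,443)),'bar':((300,330),(442,340)),'round':((382,212),(299,386)),'square':((592,270),(187,250))}
F=6; tiles=[]
for k,pp in pix.items():
    for n,(u,v) in zip(('top','scene'),pp):
        d=dict(np.load(n+'0.npz')); u,v=int(u/1.5),int(v/1.5); w=34
        c=cv2.cvtColor(d['image'],cv2.COLOR_BGR2GRAY)[v-w:v+w,u-w:u+w]
        big=cv2.resize(c,None,fx=F,fy=F,interpolation=cv2.INTER_CUBIC)
        fl=np.median(c[w-4:w+5,w-4:w+5])
        for th in (.93,.9,.87,.84,.8,.75):
            m=(big>fl*th).astype(np.uint8); m=cv2.morphologyEx(m,cv2.MORPH_OPEN,np.ones((7,7)))
            _,l=cv2.connectedComponents(m,connectivity=4); b=(l==l[w*F,w*F]).astype(np.uint8)
            co=max(cv2.findContours(b,0,1)[0],key=cv2.contourArea)[:,0]
            q=np.array([onplane(d,(x+.5)/F-.5+u-w,(y+.5)/F-.5+v-w,.03)[:2] for x,y in co])*1000
            r=cv2.minAreaRect(q.astype(np.float32)); M=cv2.moments(q.astype(np.float32))
            print(k,n,th,np.round(r[0],1),np.round(r[1],1),round(r[2],1),'cen',round(M['m10']/M['m00'],1),round(M['m01']/M['m00'],1))
        tiles.append(cv2.resize(cv2.cvtColor(big,cv2.COLOR_GRAY2BGR),(195,195)))
cv2.imwrite('pics/wells.png',np.vstack([np.hstack(tiles[0::2]),np.hstack(tiles[1::2])]))
d=cam('wrist');cv2.imwrite('pics/w0.png',d['image'])
s=get_state();q=s['ee_rot'];print('tool axes (cols)\n',R.from_quat([q[1],q[2],q[3],q[0]]).as_matrix().round(3));print(np.array(d['mount']).round(3),d['mtx'])
```

```text
long top 0.93 [525.1 390.6] [ 69. 105.] 19.5 cen 524.9 390.6
long top 0.9 [525.1 390.7] [ 70.3 106.3] 19.5 cen 524.9 390.6
long top 0.87 [525.1 390.8] [ 71.3 107.3] 19.6 cen 524.9 390.6
long top 0.84 [525.2 390.7] [ 72.2 108.2] 19.6 cen 524.9 390.6
long top 0.8 [525.2 390.6] [ 73.2 109.3] 19.5 cen 525.0 390.7
long top 0.75 [525.1 390.7] [ 74.8 110.8] 19.6 cen 525.0 390.6
long scene 0.93 [523.7 388.2] [ 68.  105.5] 19.5 cen 523.7 388.3
long scene 0.9 [523.6 388.3] [ 69.1 106.7] 19.5 cen 523.7 388.3
long scene 0.87 [523.5 388.5] [ 69.9 107. ] 19.6 cen 523.7 388.3
long scene 0.84 [523.5 388.5] [ 70.5 107.7] 19.6 cen 523.7 388.3
long scene 0.8 [523.5 388.4] [ 71.4 108.2] 19.7 cen 523.7 388.3
long scene 0.75 [523.5 388.4] [ 72.3 109.2] 19.6 cen 523.6 388.3
bar top 0.93 [445.7 151. ] [39.1 56.9] 17.1 cen 445.4 151.0
bar top 0.9 [445.7 151. ] [40.2 58.1] 17.2 cen 445.4 151.0
bar top 0.87 [445.7 150.9] [41.3 59.2] 16.9 cen 445.5 151.0
bar top 0.84 [445.7 150.9] [42.7 60.2] 17.5 cen 445.4 151.0
bar top 0.8 [445.7 150.8] [44.  61.8] 16.9 cen 445.4 150.9
bar top 0.75 [434.6 147.1] [97.6 92.6] 1
[... 1558 characters left out ...]
.8] 9.3 cen 533.8 -378.7
square scene 0.9 [ 534.  -378.7] [67.7 67.2] 9.0 cen 533.8 -378.7
square scene 0.87 [ 534.  -378.9] [68.8 68.4] 9.0 cen 533.8 -378.7
square scene 0.84 [ 533.9 -378.9] [69.8 69.3] 8.9 cen 533.8 -378.7
square scene 0.8 [ 533.8 -378.9] [71.2 70.5] 9.0 cen 533.8 -378.7
square scene 0.75 [ 533.8 -378.8] [72.6 71.6] 9.1 cen 533.7 -378.7
tool axes (cols)
 [[-0.001 -0.926  0.377]
 [-0.001  0.377  0.926]
 [-1.     0.    -0.001]]
[[-0.     0.276 -0.961 -0.144]
 [-0.     0.961  0.276  0.069]
 [ 1.     0.001 -0.    -0.   ]
 [ 0.     0.     0.     1.   ]] [[287.43885471   0.         255.81192245]
 [  0.         287.43885471 186.83316543]
 [  0.           0.           1.        ]]
```

View pics/wells.png

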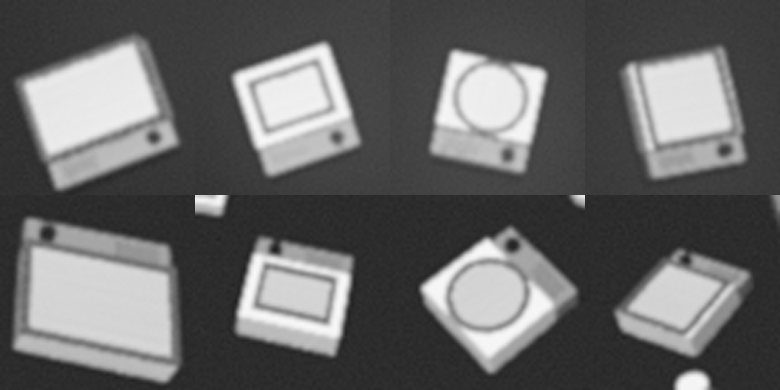

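View pics/w0.png

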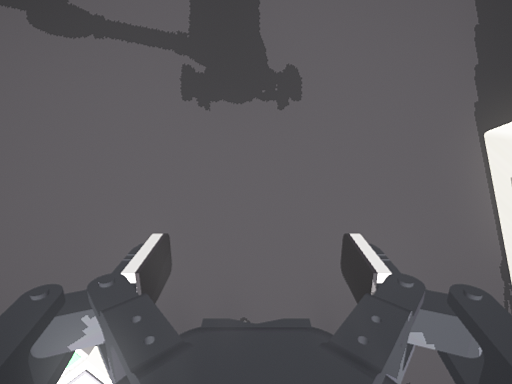

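Well sizes match the text (72x108, 42x60, round 62, 72x72), so the heater assignment holds. The two cameras differ by about 3 mm, so I average them. The wrist view looks down between the fingers, with the pads at about (165,250) and (345,250). Now a small planning helper.

```bash
cat >> h.py <<'E'
def pose():
    s=get_state();q=s['ee_rot'];return s,np.array(s['position']),R.from_quat([q[1],q[2],q[3],q[0]])
def plan(x,y,z,yaw,n=8):
    """rows (tool axes, scaled units) to take TCP to x,y,z, pointing down with jaw axis at yaw deg"""
    s,p,r=pose(); a=np.radians(yaw); zz=np.array([np.cos(a),np.sin(a),0]); xx=np.array([0,0,-1.]); g=R.from_matrix(np.stack([xx,np.cross(zz,xx),zz],1))
    rv=(r.inv()*g).as_rotvec(); d=np.array([x,y,z])-p
    print('t',round(s['clock'],2),'pos',p.round(4),'w',round(s['width']*1000,1),'d',(d*1000).round(1),'turn deg',np.degrees(rv).round(1))
    for i in range(n):
        ri=r*R.from_rotvec(rv*i/n); print((ri.inv().apply(d/n)/.12).round(3).tolist(),(np.degrees(rv/n)/90).round(3).tolist())
E
python3 -c "
from h import *
plan(.4415,-.133,.28,0,16)"
```

```text
t 0.15 pos [0.2167 0.5322 0.2306] w 85.5 d [ 224.8 -665.2   49.4] turn deg [67.8 -0.1  0. ]
[-0.025, -0.239, -0.277] [0.047, -0.0, 0.0]
[-0.025, -0.259, -0.258] [0.047, -0.0, 0.0]
[-0.025, -0.277, -0.238] [0.047, -0.0, 0.0]
[-0.025, -0.294, -0.217] [0.047, -0.0, 0.0]
[-0.025, -0.309, -0.195] [0.047, -0.0, 0.0]
[-0.026, -0.323, -0.172] [0.047, -0.0, 0.0]
[-0.026, -0.335, -0.147] [0.047, -0.0, 0.0]
[-0.026, -0.345, -0.122] [0.047, -0.0, 0.0]
[-0.026, -0.353, -0.096] [0.047, -0.0, 0.0]
[-0.026, -0.359, -0.07] [0.047, -0.0, 0.0]
[-0.026, -0.363, -0.043] [0.047, -0.0, 0.0]
[-0.026, -0.365, -0.016] [0.047, -0.0, 0.0]
[-0.026, -0.366, 0.011] [0.047, -0.0, 0.0]
[-0.026, -0.364, 0.038] [0.047, -0.0, 0.0]
[-0.026, -0.36, 0.065] [0.047, -0.0, 0.0]
[-0.026, -0.354, 0.091] [0.047, -0.0, 0.0]
```

Emit:
arm_command:
  series:
    - {"dp": [-0.05,-0.24,-0.28],"angular": [0.047,0,0],"gripper": 85}
    - {"dp": [-0.05,-0.26,-0.26],"angular": [0.047,0,0],"gripper": 85}
    - {"dp": [-0.05,-0.28,-0.24],"angular": [0.047,0,0],"gripper": 85}
    - {"dp": [-0.05,-0.295,-0.22],"angular": [0.047,0,0],"gripper": 85}
    - {"dp": [-0.05,-0.31,-0.2],"angular": [0.047,0,0],"gripper": 85}
    - {"dp": [-0.05,-0.32,-0.17],"angular": [0.047,0,0],"gripper": 85}
    - {"dp": [-0.05,-0.335,-0.15],"angular": [0.047,0,0],"gripper": 85}
    - {"dp": [-0.05,-0.345,-0.12],"angular": [0.047,0,0],"gripper": 85}
  grip_force: 40

```text
clock: 1.15
position: [0.328, 0.1893, 0.2777]
ee_rot: [0.676, -0.204, 0.679, 0.201]
contact_force: [0.8, -0.2, 0.7]
width: 0.0852
```

```bash
python3 -c "
from h import *
plan(.4415,-.133,.28,0,8)"
```

```text
t 1.15 pos [0.328  0.1893 0.2777] w 85.2 d [ 113.5 -322.3    2.3] turn deg [33.3 -0.2  0.2]
[-0.001, -0.346, -0.085] [0.046, -0.0, 0.0]
[-0.001, -0.351, -0.06] [0.046, -0.0, 0.0]
[-0.001, -0.354, -0.034] [0.046, -0.0, 0.0]
[-0.002, -0.356, -0.009] [0.046, -0.0, 0.0]
[-0.002, -0.356, 0.017] [0.046, -0.0, 0.0]
[-0.002, -0.353, 0.043] [0.046, -0.0, 0.0]
[-0.002, -0.349, 0.068] [0.046, -0.0, 0.0]
[-0.002, -0.343, 0.094] [0.046, -0.0, 0.0]
```

Emit:
arm_command:
  series:
    - {"dp": [0,-0.345,-0.085],"angular": [0.046,0,0],"gripper": 85}
    - {"dp": [0,-0.35,-0.06],"angular": [0.046,0,0],"gripper": 85}
    - {"dp": [0,-0.355,-0.035],"angular": [0.046,0,0],"gripper": 85}
    - {"dp": [0,-0.355,-0.01],"angular": [0.046,0,0],"gripper": 85}
    - {"dp": [0,-0.355,0.017],"angular": [0.046,0,0],"gripper": 85}
    - {"dp": [0,-0.353,0.043],"angular": [0.046,0,0],"gripper": 85}
    - {"dp": [0,-0.35,0.068],"angular": [0.046,0,0],"gripper": 85}
    - {"dp": [0,-0.343,0.094],"angular": [0.046,0,0],"gripper": 85}

```text
clock: 2.15
position: [0.4398, -0.1447, 0.2789]
ee_rot: [0.707, 0.005, 0.707, -0.007]
contact_force: [0.5, 0.2, 1.0]
width: 0.0855
```

Run:
```python
from h import *
d=cam('wrist'); P=cloud(d); near=np.hypot(P[...,0]-.4415,P[...,1]+.133)<.075
for lo in(.05,.1,.15,.2):
    q=P[near&(abs(P[...,2]-lo)<.006)]
    if len(q)>20: print(lo,len(q),np.median(q[:,2]).round(4),[np.round(x,1) for x in cv2.minAreaRect((q[:,:2]*1000).astype(np.float32))])
cv2.imwrite('pics/w1.png',d['image'])
plan(.4415,-.133,.165,0,8)
```

```text
0.05 606 0.051 [array([ 440.6, -139.6]), array([91.8, 55.4]), np.float64(87.2)]
0.1 709 0.1009 [array([ 440.1, -136.6]), array([55.9, 55.7]), np.float64(3.0)]
0.15 348 0.1509 [array([ 438.7, -130.9]), array([45. , 40.1]), np.float64(4.5)]
0.2 1760 0.201 [array([ 440.8, -133.6]), array([44.4, 26.1]), np.float64(89.5)]
t 2.2 pos [ 0.4421 -0.1502  0.2786] w 85.4 d [  -0.6   17.2 -113.6] turn deg [-1.3  0.1  0.5]
[0.118, 0.019, -0.001] [-0.002, 0.0, 0.001]
[0.118, 0.019, -0.001] [-0.002, 0.0, 0.001]
[0.118, 0.019, -0.001] [-0.002, 0.0, 0.001]
[0.118, 0.019, -0.001] [-0.002, 0.0, 0.001]
[0.118, 0.018, -0.001] [-0.002, 0.0, 0.001]
[0.118, 0.018, -0.001] [-0.002, 0.0, 0.001]
[0.118, 0.018, -0.001] [-0.002, 0.0, 0.001]
[0.118, 0.018, -0.001] [-0.002, 0.0, 0.001]
```

View pics/w1.png

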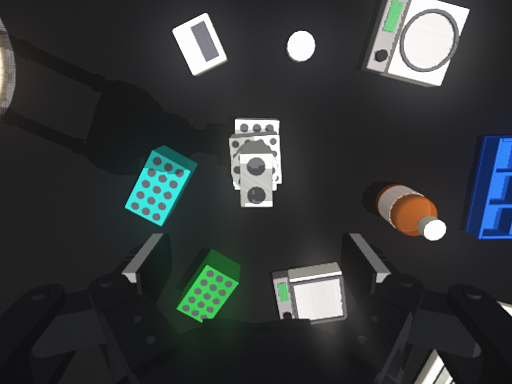

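The wrist view shows the stack at (255,170), bar on top. It agrees within about 1 mm: bar (440.8,-133.6), square (440.1,-136.6), long (440.6,-139.6). Going down on the bar.

Emit:
arm_command:
  series:
    - {"dp": [0,0.05,-0.005],"angular": [-0.01,0,0.003],"gripper": 85}
    - {"dp": [0.05,0.05,0],"angular": [0,0,0],"gripper": 70}
    - {"dp": [0.2,0.02,0],"angular": [0,0,0],"gripper": 60}
    - {"dp": [0.25,0.02,0],"angular": [0,0,0],"gripper": 60}
    - {"dp": [0.25,0,0],"angular": [0,0,0],"gripper": 60}
    - {"dp": [0.15,0,0],"angular": [0,0,0],"gripper": 60}
    - {"dp": [0.04,0,0],"angular": [0,0,0],"gripper": 60}
    - {"dp": [0,0,0],"angular": [0,0,0],"gripper": 60}

```text
clock: 3.2
position: [0.4382, -0.1232, 0.1614]
ee_rot: [0.707, -0.001, 0.707, 0.002]
contact_force: [0.6, -1.0, -0.2]
width: 0.0597
```

```bash
python3 -c "
from h import *
plan(.441,-.1335,.167,0,1)"
```

```text
t 3.2 pos [ 0.4382 -0.1232  0.1614] w 59.7 d [  2.8 -10.3   5.6] turn deg [ 0.2  0.  -0. ]
[-0.046, -0.085, 0.023] [0.003, 0.0, -0.0]
```

Emit:
arm_command:
  series:
    - {"dp": [-0.045,-0.085,0.023],"angular": [0,0,0],"gripper": 60}
    - {"dp": [0,0,0],"angular": [0,0,0],"gripper": 60}
    - {"dp": [0,0,0],"angular": [0,0,0],"gripper": 40}
    - {"dp": [0,0,0],"angular": [0,0,0],"gripper": 15}
    - {"dp": [0,0,0],"angular": [0,0,0],"gripper": 15}
    - {"dp": [0,0,0],"angular": [0,0,0],"gripper": 15}
    - {"dp": [0,0,0],"angular": [0,0,0],"gripper": 15}
    - {"dp": [0,0,0],"angular": [0,0,0],"gripper": 15}

```text
clock: 4.2
position: [0.4425, -0.1347, 0.1697]
ee_rot: [0.709, -0.002, 0.706, 0.001]
contact_force: [-0.6, -0.3, 0.6]
width: 0.0257
```

```bash
python3 -c "
from h import *
plan(.4445,.150,.24,17.3,8)"
```

```text
t 4.2 pos [ 0.4425 -0.1347  0.1697] w 25.7 d [  2.  284.7  70.3] turn deg [-17.    0.2   0.1]
[-0.074, 0.296, 0.004] [-0.024, 0.0, 0.0]
[-0.074, 0.296, 0.015] [-0.024, 0.0, 0.0]
[-0.074, 0.295, 0.026] [-0.024, 0.0, 0.0]
[-0.074, 0.294, 0.037] [-0.024, 0.0, 0.0]
[-0.073, 0.293, 0.048] [-0.024, 0.0, 0.0]
[-0.073, 0.291, 0.058] [-0.024, 0.0, 0.0]
[-0.073, 0.288, 0.069] [-0.024, 0.0, 0.0]
[-0.073, 0.286, 0.08] [-0.024, 0.0, 0.0]
```

Emit:
arm_command:
  series:
    - {"dp": [-0.2,0,0],"angular": [0,0,0],"gripper": 15}
    - {"dp": [-0.25,0.05,0],"angular": [-0.027,0,0],"gripper": 15}
    - {"dp": [-0.1,0.3,0.02],"angular": [-0.027,0,0],"gripper": 15}
    - {"dp": [0,0.4,0.03],"angular": [-0.027,0,0],"gripper": 15}
    - {"dp": [0,0.4,0.045],"angular": [-0.027,0,0],"gripper": 15}
    - {"dp": [0,0.4,0.06],"angular": [-0.027,0,0],"gripper": 15}
    - {"dp": [0,0.4,0.07],"angular": [-0.027,0,0],"gripper": 15}
    - {"dp": [0,0.25,0.07],"angular": [-0.027,0,0],"gripper": 15}

```text
clock: 5.2
position: [0.4375, 0.1384, 0.2358]
ee_rot: [0.7, -0.107, 0.698, 0.107]
contact_force: [-0.1, -0.4, -2.0]
width: 0.0252
```

Emit:
arm_command:
  series:
    - {"dp": [0,0,0],"angular": [0,0,0],"gripper": 15}
    - {"dp": [0,0,0],"angular": [0,0,0],"gripper": 15}
    - {"dp": [0,0,0],"angular": [0,0,0],"gripper": 15}
    - {"dp": [0.1,0,0],"angular": [0,0,0],"gripper": 15}
    - {"dp": [0.2,0,0],"angular": [0,0,0],"gripper": 15}
    - {"dp": [0.2,0,0],"angular": [0,0,0],"gripper": 15}
    - {"dp": [0.1,0,0],"angular": [0,0,0],"gripper": 15}
    - {"dp": [0,0,0],"angular": [0,0,0],"gripper": 15}

```text
clock: 6.2
position: [0.437, 0.1352, 0.1591]
ee_rot: [0.699, -0.107, 0.699, 0.105]
contact_force: [0.1, -0.4, -0.6]
width: 0.0255
```

```bash
python3 -c "
from h import *
plan(.4445,.150,.1,17.3,2)"
```

```text
t 6.2 pos [0.437  0.1352 0.1591] w 25.5 d [  7.5  14.8 -59.1] turn deg [-0.1  0.   0.1]
[0.246, 0.05, 0.048] [-0.0, 0.0, 0.001]
[0.246, 0.05, 0.048] [-0.0, 0.0, 0.001]
```

Emit:
arm_command:
  series:
    - {"dp": [0.1,0.05,0.048],"angular": [0,0,0],"gripper": 15}
    - {"dp": [0.2,0.05,0.048],"angular": [0,0,0],"gripper": 15}
    - {"dp": [0.2,0,0],"angular": [0,0,0],"gripper": 15}
    - {"dp": [0.04,0,0],"angular": [0,0,0],"gripper": 15}
    - {"dp": [0,0,0],"angular": [0,0,0],"gripper": 15}
    - {"dp": [0,0,0],"angular": [0,0,0],"gripper": 15}
    - {"dp": [0,0,0],"angular": [0,0,0],"gripper": 15}
    - {"dp": [0,0,0],"angular": [0,0,0],"gripper": 15}

```text
clock: 7.2
position: [0.4509, 0.1528, 0.0964]
ee_rot: [0.704, -0.106, 0.694, 0.105]
contact_force: [-0.2, 0.1, -0.3]
width: 0.0253
```

Run:
```python
from h import *
plan(.4445,.150,.0515,17.3,4)
d=cam('wrist'); P=cloud(d)
cv2.imwrite('pics/w2.png',d['image'])
s,p,r=pose(); T=lambda q:(np.array(q)@r.as_matrix()) 
# heater's upper faces: points z .028-.037 near well, in heater axes
near=np.hypot(P[...,0]-.4445,P[...,1]-.15)<.07
g=cv2.cvtColor(d['image'],cv2.COLOR_BGR2GRAY)
m=near&(abs(P[...,2]-.034)<.006)
print(m.sum(), np.percentile(P[m][:,2],[5,50,95]))
a=np.radians(17.3); 
for nm,mm in(('top of block',near&(abs(P[...,2]-(p[2]+.0303))<.008)),):
    q=P[mm]; print(nm,mm.sum(),q.mean(0) if len(q) else '',[np.round(x,1) for x in cv2.minAreaRect((q[:,:2]*1000).astype(np.float32))] if len(q) else '')
```

```text
t 7.2 pos [0.4509 0.1528 0.0964] w 25.3 d [ -6.4  -2.8 -44.9] turn deg [-0.1  0.8  0.2]
[0.093, -0.001, -0.016] [-0.0, 0.002, 0.0]
[0.093, -0.001, -0.015] [-0.0, 0.002, 0.0]
[0.093, -0.001, -0.015] [-0.0, 0.002, 0.0]
[0.093, -0.001, -0.015] [-0.0, 0.002, 0.0]
6060 [0.02948531 0.03113478 0.03532941]
top of block 6543 [0.44956091 0.15699285 0.12762695] [array([450.5, 154. ]), array([47.2, 49. ]), np.float64(57.1)]
```

View pics/w2.png

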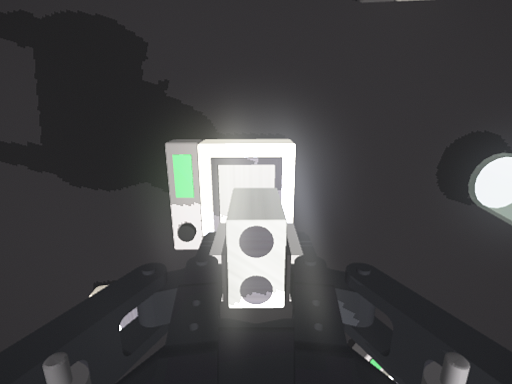

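The wrist view shows the bar held straight above its well. The floor's far edge is near row 165 and its sides are at columns 219 and 275. I'll cast those rays for the offset.

Run:
```python
from h import *
d=cam('wrist');s,p,r=pose();g=cv2.cvtColor(d['image'],cv2.COLOR_BGR2GRAY)
print(g[176,205:295].tolist());print(g[145:185,240].tolist())
for u,v in((219,176),(275,176),(240,166)):
    q=onplane(d,u,v,.03); print(u,v,(r.inv().apply(q-p)*1000).round(1))
```

```text
[255, 255, 255, 255, 255, 255, 234, 152, 158, 160, 165, 167, 159, 195, 241, 245, 244, 245, 246, 246, 245, 246, 247, 247, 246, 245, 246, 245, 243, 244, 245, 246, 246, 246, 246, 246, 247, 246, 245, 245, 245, 245, 246, 245, 243, 243, 243, 244, 245, 244, 244, 244, 245, 244, 243, 243, 243, 244, 244, 244, 244, 244, 244, 244, 243, 244, 245, 245, 247, 215, 159, 153, 153, 153, 155, 153, 185, 255, 255, 255, 255, 255, 255, 255, 255, 255, 255, 255, 255, 255]
[255, 255, 255, 255, 255, 255, 255, 255, 255, 255, 255, 255, 240, 162, 176, 176, 175, 176, 175, 189, 242, 248, 247, 247, 247, 246, 246, 246, 246, 246, 246, 246, 245, 245, 245, 245, 245, 245, 244, 244]
219 176 [ 65.9  17.6 -26.7]
275 176 [66.4 17.4 15.3]
240 166 [ 66.1  25.2 -10.9]
```

Emit:
arm_command:
  series:
    - {"dp": [0,-0.025,-0.054],"angular": [0,0.009,0.002],"gripper": 15}
    - {"dp": [0,0,0],"angular": [0,0,0],"gripper": 15}
    - {"dp": [0.1,0,0],"angular": [0,0,0],"gripper": 15}
    - {"dp": [0.13,0,0],"angular": [0,0,0],"gripper": 15}
    - {"dp": [0.08,0,0],"angular": [0,0,0],"gripper": 15}
    - {"dp": [0.02,0,0],"angular": [0,0,0],"gripper": 15}
    - {"dp": [0,0,0],"angular": [0,0,0],"gripper": 15}
    - {"dp": [0,0,0],"angular": [0,0,0],"gripper": 15}

```text
clock: 8.3
position: [0.4449, 0.1474, 0.054]
ee_rot: [0.698, -0.105, 0.7, 0.106]
contact_force: [-0.2, -0.5, -0.9]
width: 0.0253
```

Run:
```python
from h import *
plan(.4445,.150,.0498,17.3,1);d=cam('wrist');s,p,r=pose();g=cv2.cvtColor(d['image'],cv2.COLOR_BGR2GRAY)
P=cloud(d);L=(P-p)@r.as_matrix()*1000
for v in (150,165,180,195): 
    row=g[v,180:330].astype(int); e=np.where(abs(np.diff(row))>35)[0]+180; print(v,[(int(u),(r.inv().apply(onplane(d,u+.5,v,.03)-p)*1000).round(1)[1:].tolist()) for u in e])
```

```text
t 8.3 pos [0.4449 0.1474 0.054 ] w 25.3 d [-0.4  2.6 -4.2] turn deg [-0.1 -0.1 -0. ]
[0.035, 0.021, 0.003] [-0.002, -0.002, -0.0]
150 [(196, [43.6, -34.1]), (319, [43.6, 37.9])]
165 [(197, [34.7, -34.0]), (213, [34.7, -24.5]), (302, [34.7, 28.3]), (318, [34.7, 37.8])]
180 [(198, [25.5, -33.9]), (213, [25.5, -24.9]), (222, [25.5, -19.5]), (301, [25.5, 28.1]), (317, [25.5, 37.8])]
195 [(199, [16.0, -33.8]), (214, [16.0, -24.7]), (223, [16.0, -19.1]), (292, [16.0, 23.0]), (301, [16.0, 28.6]), (316, [16.0, 37.7]), (317, [16.0, 38.3])]
```

Emit:
arm_command:
  series:
    - {"dp": [0,-0.008,0.01],"angular": [0,0,0],"gripper": 15}
    - {"dp": [0.015,0,0],"angular": [0,0,0],"gripper": 15}
    - {"dp": [0.015,0,0],"angular": [0,0,0],"gripper": 15}
    - {"dp": [0.006,0,0],"angular": [0,0,0],"gripper": 15}
    - {"dp": [0,0,0],"angular": [0,0,0],"gripper": 15}
    - {"dp": [0,0,0],"angular": [0,0,0],"gripper": 15}
    - {"dp": [0,0,0],"angular": [0,0,0],"gripper": 15}
    - {"dp": [0,0,0],"angular": [0,0,0],"gripper": 15}

```text
clock: 9.35
position: [0.447, 0.147, 0.0501]
ee_rot: [0.699, -0.105, 0.699, 0.106]
contact_force: [-0.4, -0.5, -1.5]
width: 0.0248
```

Emit:
arm_command:
  series:
    - {"dp": [0.006,0,-0.006],"angular": [0,0,0],"gripper": 15}
    - {"dp": [0,0,0],"angular": [0,0,0],"gripper": 15}
    - {"dp": [0.006,0,0],"angular": [0,0,0],"gripper": 15}
    - {"dp": [0,0,0],"angular": [0,0,0],"gripper": 15}
    - {"dp": [0,0,0],"angular": [0,0,0],"gripper": 15}
    - {"dp": [0,0,0],"angular": [0,0,0],"gripper": 15}
    - {"dp": [0,0,0],"angular": [0,0,0],"gripper": 15}
    - {"dp": [0,0,0],"angular": [0,0,0],"gripper": 15}

```text
clock: 10.35
position: [0.4467, 0.1469, 0.0497]
ee_rot: [0.699, -0.105, 0.699, 0.106]
contact_force: [-0.1, 1.0, 0.9]
width: 0.0254
```

Emit:
arm_command:
  series:
    - {"dp": [0,0,0],"angular": [0,0,0],"gripper": 29}
    - {"dp": [0,0,0],"angular": [0,0,0],"gripper": 34}
    - {"dp": [0,0,0],"angular": [0,0,0],"gripper": 50}
    - {"dp": [0,0,0],"angular": [0,0,0],"gripper": 50}
    - {"dp": [-0.15,0,0],"angular": [0,0,0],"gripper": 50}
    - {"dp": [-0.3,0,0],"angular": [0,0,0],"gripper": 60}
    - {"dp": [-0.5,0,0],"angular": [0,0,0],"gripper": 70}
    - {"dp": [-0.4,0,0],"angular": [0,0,0],"gripper": 80}

```text
clock: 11.35
position: [0.444, 0.1462, 0.2118]
ee_rot: [0.696, -0.105, 0.703, 0.106]
contact_force: [0.2, 0.7, -0.4]
width: 0.0803
```

```bash
cat >> h.py <<'E'
def layer(z,x,y,rad,d,tol=.006):
    P=cloud(d);q=P[(np.hypot(P[...,0]-x,P[...,1]-y)<rad)&(abs(P[...,2]-z)<tol)]
    if len(q)>20: print('z',z,len(q),np.median(q[:,2]).round(4),[np.round(v,1) for v in cv2.minAreaRect((q[:,:2]*1000).astype(np.float32))],'circ',[np.round(v,1) for v in cv2.minEnclosingCircle((q[:,:2]*1000).astype(np.float32))])
E
python3 - <<'E'
from h import *
for n in('wrist','top','scene'):
    d=cam(n);print(n)
    layer(.08,.445,.15,.05,d); layer(.15,.44,-.134,.05,d);layer(.1,.44,-.136,.05,d)
plan(.4405,-.134,.24,0,8)
E
```

```text
wrist
z 0.08 1160 0.081 [array([446.9, 148.1]), array([25.5, 44.2]), np.float64(16.9)] circ [array([446.6, 148.2]), np.float64(24.9)]
top
z 0.08 84 0.0807 [array([449.5, 139.6]), array([25.5, 24.8]), np.float64(16.9)] circ [array([450. , 140.1]), np.float64(16.9)]
z 0.15 291 0.1505 [array([ 439.7, -134.7]), array([45.3, 43. ]), np.float64(88.2)] circ [array([ 439.4, -134.6]), np.float64(22.8)]
z 0.1 186 0.1003 [array([ 440.6, -135.5]), array([56. , 55.9]), np.float64(3.4)] circ [array([ 440.4, -135.2]), np.float64(38.5)]
scene
z 0.08 169 0.0797 [array([447.6, 148.6]), array([27.5, 43.5]), np.float64(17.7)] circ [array([447.4, 148.5]), np.float64(24.1)]
z 0.15 186 0.1499 [array([ 439.3, -135.7]), array([48.9, 42.1]), np.float64(35.9)] circ [array([ 438.7, -135.2]), np.float64(24.6)]
z 0.1 166 0.0996 [array([ 440.7, -136.5]), array([59. , 57.2]), np.float64(2.2)] circ [array([ 442.1, -136.1]), np.float64(37.4)]
t 11.5 pos [0.4456 0.1465 0.2123] w 80.1 d [  -5.1 -280.5   27.7] turn deg [17.2 -0.3 -0. ]
[-0.029, -0.278, -0.091] [0.024, -0.0, -0.0]
[-0.029, -0.281, -0.081] [0.024, -0.0, -0.0]
[-0.029, -0.284, -0.07] [0.024, -0.0, -0.0]
[-0.029, -0.286, -0.06] [0.024, -0.0, -0.0]
[-0.029, -0.288, -0.049] [0.024, -0.0, -0.0]
[-0.029, -0.29, -0.038] [0.024, -0.0, -0.0]
[-0.029, -0.291, -0.027] [0.024, -0.0, -0.0]
[-0.029, -0.292, -0.016] [0.024, -0.0, -0.0]
```

The bar sits flat (top 80-81 mm), 17° as the well, within about 3 mm of centre against 8 mm room. Next the round block, at (439.5,-135).

Emit:
arm_command:
  series:
    - {"dp": [0,-0.28,-0.09],"angular": [0.027,0,0],"gripper": 80}
    - {"dp": [0,-0.38,-0.1],"angular": [0.027,0,0],"gripper": 80}
    - {"dp": [0,-0.38,-0.085],"angular": [0.027,0,0],"gripper": 75}
    - {"dp": [0,-0.38,-0.07],"angular": [0.027,0,0],"gripper": 70}
    - {"dp": [0,-0.38,-0.05],"angular": [0.027,0,0],"gripper": 70}
    - {"dp": [0,-0.33,-0.035],"angular": [0.027,0,0],"gripper": 70}
    - {"dp": [0,-0.15,-0.01],"angular": [0.02,0,0],"gripper": 70}
    - {"dp": [0,0,0],"angular": [0,0,0],"gripper": 70}

```text
clock: 12.5
position: [0.4356, -0.139, 0.2001]
ee_rot: [0.698, -0.0, 0.716, 0.004]
contact_force: [0.1, -0.2, -0.2]
width: 0.0699
```

Run:
```python
from h import *
d=cam('wrist')
layer(.15,.44,-.135,.05,d);layer(.1,.44,-.136,.05,d);layer(.05,.44,-.138,.06,d)
plan(.4395,-.135,.115,0,1)
```

```text
z 0.15 3134 0.151 [array([ 439.1, -135.8]), array([44.9, 45.6]), np.float64(1.6)] circ [array([ 439.2, -135.9]), np.float64(23.1)]
z 0.1 1127 0.1009 [array([ 440.2, -136.7]), array([56.2, 56. ]), np.float64(3.5)] circ [array([ 440.4, -137. ]), np.float64(39.0)]
z 0.05 907 0.051 [array([ 442.2, -102.4]), array([18. , 55.8]), np.float64(88.3)] circ [array([ 442.1, -102.9]), np.float64(29.1)]
t 12.55 pos [ 0.4355 -0.1383  0.2001] w 70.1 d [  4.    3.3 -85.1] turn deg [ 0.4 -1.4 -0.4]
[0.708, 0.023, 0.052] [0.005, -0.016, -0.004]
```

Emit:
arm_command:
  series:
    - {"dp": [0,0.022,0.032],"angular": [0.004,-0.016,-0.004],"gripper": 70}
    - {"dp": [0.15,0,0],"angular": [0,0,0],"gripper": 70}
    - {"dp": [0.2,0,0],"angular": [0,0,0],"gripper": 70}
    - {"dp": [0.2,0,0],"angular": [0,0,0],"gripper": 70}
    - {"dp": [0.12,0,0],"angular": [0,0,0],"gripper": 70}
    - {"dp": [0.02,0,0],"angular": [0,0,0],"gripper": 70}
    - {"dp": [0,0,0],"angular": [0,0,0],"gripper": 70}
    - {"dp": [0,0,0],"angular": [0,0,0],"gripper": 70}

```text
clock: 13.55
position: [0.4397, -0.126, 0.1153]
ee_rot: [0.71, -0.003, 0.705, 0.005]
contact_force: [0.3, -0.3, 0.4]
width: 0.0704
```

```bash
python3 -c "
from h import *
plan(.4393,-.1355,.115,0,1)"
```

```text
t 13.55 pos [ 0.4397 -0.126   0.1153] w 70.4 d [-0.4 -9.5 -0.3] turn deg [ 0.7  0.4 -0.1]
[0.002, -0.079, -0.005] [0.008, 0.004, -0.001]
```

Emit:
arm_command:
  series:
    - {"dp": [0,-0.078,-0.004],"angular": [0.006,0.003,0],"gripper": 70}
    - {"dp": [0,0,0],"angular": [0,0,0],"gripper": 70}
    - {"dp": [0,0,0],"angular": [0,0,0],"gripper": 60}
    - {"dp": [0,0,0],"angular": [0,0,0],"gripper": 50}
    - {"dp": [0,0,0],"angular": [0,0,0],"gripper": 35}
    - {"dp": [0,0,0],"angular": [0,0,0],"gripper": 35}
    - {"dp": [0,0,0],"angular": [0,0,0],"gripper": 35}
    - {"dp": [0,0,0],"angular": [0,0,0],"gripper": 35}

```text
clock: 14.55
position: [0.4397, -0.1367, 0.1168]
ee_rot: [0.708, -0.0, 0.706, 0.001]
contact_force: [-1.0, -0.2, 1.2]
width: 0.0448
```

```bash
python3 -c "
from h import *
plan(.6542,-.0032,.18,0,8)"
```

```text
t 14.55 pos [ 0.4397 -0.1367  0.1168] w 44.8 d [214.5 133.5  63.2] turn deg [ 0.1  0.2 -0. ]
[-0.065, 0.139, 0.224] [0.0, 0.0, -0.0]
[-0.065, 0.139, 0.224] [0.0, 0.0, -0.0]
[-0.065, 0.139, 0.224] [0.0, 0.0, -0.0]
[-0.065, 0.139, 0.224] [0.0, 0.0, -0.0]
[-0.065, 0.139, 0.224] [0.0, 0.0, -0.0]
[-0.066, 0.139, 0.224] [0.0, 0.0, -0.0]
[-0.066, 0.139, 0.224] [0.0, 0.0, -0.0]
[-0.066, 0.139, 0.223] [0.0, 0.0, -0.0]
```

Emit:
arm_command:
  series:
    - {"dp": [-0.15,0,0],"angular": [0,0,0],"gripper": 35}
    - {"dp": [-0.2,0,0],"angular": [0,0,0],"gripper": 35}
    - {"dp": [-0.2,0.1,0.15],"angular": [0,0,0],"gripper": 35}
    - {"dp": [0,0.2,0.32],"angular": [0,0,0],"gripper": 35}
    - {"dp": [0,0.2,0.36],"angular": [0,0,0],"gripper": 35}
    - {"dp": [0,0.22,0.36],"angular": [0,0,0],"gripper": 35}
    - {"dp": [0,0.22,0.34],"angular": [0,0,0],"gripper": 35}
    - {"dp": [0,0.15,0.22],"angular": [0,0,0],"gripper": 35}

```text
clock: 15.55
position: [0.6532, -0.0018, 0.1801]
ee_rot: [0.707, 0.002, 0.708, 0.0]
contact_force: [0.1, 0.4, -2.4]
width: 0.0447
```

Emit:
arm_command:
  series:
    - {"dp": [0,0,0],"angular": [0,0,0],"gripper": 35}
    - {"dp": [0,0,0],"angular": [0,0,0],"gripper": 35}
    - {"dp": [0.1,0,0],"angular": [0,0,0],"gripper": 35}
    - {"dp": [0.15,0,0],"angular": [0,0,0],"gripper": 35}
    - {"dp": [0.15,0,0],"angular": [0,0,0],"gripper": 35}
    - {"dp": [0.1,0,0],"angular": [0,0,0],"gripper": 35}
    - {"dp": [0,0,0],"angular": [0,0,0],"gripper": 35}
    - {"dp": [0,0,0],"angular": [0,0,0],"gripper": 35}

```text
clock: 16.55
position: [0.6488, -0.0032, 0.114]
ee_rot: [0.704, 0.003, 0.71, -0.0]
contact_force: [-0.1, -0.6, -2.7]
width: 0.045
```

```bash
python3 -c "
from h import *
plan(.6542,-.0032,.085,0,2)"
```

```text
t 16.55 pos [ 0.6488 -0.0032  0.114 ] w 45.0 d [  5.4  -0.  -29. ] turn deg [-0.3 -0.5 -0.2]
[0.121, -0.0, 0.024] [-0.002, -0.003, -0.001]
[0.121, -0.0, 0.023] [-0.002, -0.003, -0.001]
```

Emit:
arm_command:
  series:
    - {"dp": [0.05,-0.008,0.045],"angular": [-0.003,-0.006,-0.002],"gripper": 35}
    - {"dp": [0.15,0,0],"angular": [0,0,0],"gripper": 35}
    - {"dp": [0.15,0,0],"angular": [0,0,0],"gripper": 35}
    - {"dp": [0.1,0,0],"angular": [0,0,0],"gripper": 35}
    - {"dp": [0,0,0],"angular": [0,0,0],"gripper": 35}
    - {"dp": [0,0,0],"angular": [0,0,0],"gripper": 35}
    - {"dp": [0,0,0],"angular": [0,0,0],"gripper": 35}
    - {"dp": [0,0,0],"angular": [0,0,0],"gripper": 35}

```text
clock: 17.55
position: [0.6595, -0.0047, 0.0626]
ee_rot: [0.712, -0.001, 0.702, -0.0]
contact_force: [-0.3, -0.6, -1.3]
width: 0.045
```

```bash
cat >> h.py <<'E'
def wellscan(rows,z=.03,c0=120,c1=400):
    d=cam('wrist');s,p,r=pose();g=cv2.GaussianBlur(cv2.cvtColor(d['image'],cv2.COLOR_BGR2GRAY),(3,3),0)
    for v in rows:
        e=np.where(abs(np.diff(g[v,c0:c1].astype(int)))>25)[0]+c0; print(v,[(int(u),(r.inv().apply(onplane(d,u+.5,v,z)-p)*1000).round(1)[1:].tolist()) for u in e])
    return d
E
python3 - <<'E'
from h import *
plan(.6542,-.0042,.047,0,1)
d=wellscan((120,140,150,160,170,180,190)); cv2.imwrite('pics/w3.png',d['image'])
E
```

```text
t 17.55 pos [ 0.6595 -0.0047  0.0626] w 45.0 d [ -5.3   0.5 -15.6] turn deg [0.  0.8 0.1]
[0.13, 0.004, -0.046] [0.001, 0.009, 0.001]
120 []
140 [(165, [48.8, -54.0]), (166, [48.8, -53.4]), (167, [48.8, -52.8])]
150 [(164, [42.7, -55.1]), (165, [42.7, -54.5]), (202, [42.6, -31.9]), (204, [42.6, -30.7])]
160 [(162, [36.5, -56.9]), (163, [36.5, -56.3]), (202, [36.4, -32.2]), (316, [36.2, 38.6]), (317, [36.2, 39.2])]
170 [(161, [30.2, -58.1]), (162, [30.2, -57.4]), (200, [30.1, -33.8]), (317, [29.8, 39.6]), (318, [29.8, 40.2]), (319, [29.8, 40.9])]
180 [(159, [23.7, -59.9]), (160, [23.7, -59.3]), (198, [23.6, -35.4]), (205, [23.6, -31.0]), (206, [23.6, -30.4]), (314, [23.3, 38.1]), (315, [23.3, 38.7]), (316, [23.3, 39.4])]
190 [(157, [17.2, -61.8]), (158, [17.1, -61.2]), (196, [17.0, -37.0]), (198, [17.0, -35.8]), (199, [17.0, -35.1]), (207, [17.0, -30.0]), (208, [17.0, -29.4]), (296, [16.7, 26.9]), (311, [16.7, 36.5]), (312, [16.7, 37.2]), (313, [16.7, 37.8])]
```

View pics/w3.png

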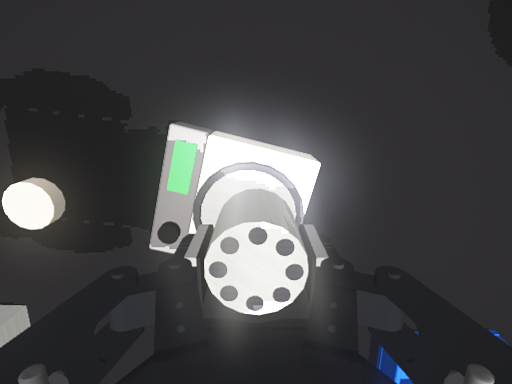

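The wrist picture shows the round block above the ring-shaped lip, top of ring near (250,168). I'll fit the lip circle from the depth at lip height.

Run:
```python
from h import *
from scipy.optimize import least_squares
d=cam('wrist');s,p,r=pose();P=cloud(d);g=cv2.cvtColor(d['image'],cv2.COLOR_BGR2GRAY)
m=(P[...,2]>.0325)&(P[...,2]<.038)&(np.hypot(P[...,0]-.654,P[...,1]+.003)<.045)&(g<170)
q=P[m];print(m.sum(),np.median(q[:,2]))
f=least_squares(lambda c:np.hypot(q[:,0]-c[0],q[:,1]-c[1])-.0335,[.654,-.003],loss='soft_l1',f_scale=.002);print(f.x,np.abs(f.fun).mean())
layer(.0626+.0332,p[0],p[1],.04,d,.005)
```

```text
543 0.03476702940012355
[ 0.65537034 -0.00525335] 0.0012216612121638377
z 0.0958 8824 0.0968 [array([661.8,  -1.1]), array([59.9, 48.1]), np.float64(34.3)] circ [array([659.7,   2. ]), np.float64(36.1)]
```

Emit:
arm_command:
  series:
    - {"dp": [0,-0.004,-0.038],"angular": [0,0.009,0],"gripper": 35}
    - {"dp": [0,0,0],"angular": [0,0,0],"gripper": 35}
    - {"dp": [0.06,0,0],"angular": [0,0,0],"gripper": 35}
    - {"dp": [0.04,0,0],"angular": [0,0,0],"gripper": 35}
    - {"dp": [0.01,0,0],"angular": [0,0,0],"gripper": 35}
    - {"dp": [0,0,0],"angular": [0,0,0],"gripper": 35}
    - {"dp": [0,0,0],"angular": [0,0,0],"gripper": 35}
    - {"dp": [0,0,0],"angular": [0,0,0],"gripper": 35}

```text
clock: 18.65
position: [0.6544, -0.0052, 0.0482]
ee_rot: [0.706, -0.001, 0.708, -0.0]
contact_force: [-0.3, -0.3, -1.8]
width: 0.0452
```

```bash
python3 -c "
from h import *
plan(.6549,-.0052,.0465,0,1)"
```

```text
t 18.65 pos [ 0.6544 -0.0052  0.0482] w 45.2 d [ 0.5 -0.  -1.7] turn deg [ 0.  -0.1  0.1]
[0.014, -0.0, 0.004] [0.0, -0.001, 0.001]
```

Emit:
arm_command:
  series:
    - {"dp": [0.008,0,0.003],"angular": [0,0,0],"gripper": 35}
    - {"dp": [0,0,0],"angular": [0,0,0],"gripper": 35}
    - {"dp": [0.007,0,0],"angular": [0,0,0],"gripper": 35}
    - {"dp": [0,0,0],"angular": [0,0,0],"gripper": 35}
    - {"dp": [0.007,0,0],"angular": [0,0,0],"gripper": 35}
    - {"dp": [0,0,0],"angular": [0,0,0],"gripper": 35}
    - {"dp": [0,0,0],"angular": [0,0,0],"gripper": 35}
    - {"dp": [0,0,0],"angular": [0,0,0],"gripper": 35}

```text
clock: 19.65
position: [0.6552, -0.0052, 0.047]
ee_rot: [0.707, -0.001, 0.707, -0.0]
contact_force: [-0.6, -0.4, 0.6]
width: 0.0447
```

Emit:
arm_command:
  series:
    - {"dp": [0.004,0,0],"angular": [0,0,0],"gripper": 35}
    - {"dp": [0,0,0],"angular": [0,0,0],"gripper": 49}
    - {"dp": [0,0,0],"angular": [0,0,0],"gripper": 54}
    - {"dp": [0,0,0],"angular": [0,0,0],"gripper": 70}
    - {"dp": [0,0,0],"angular": [0,0,0],"gripper": 70}
    - {"dp": [-0.2,0,0],"angular": [0,0,0],"gripper": 70}
    - {"dp": [-0.4,0,0],"angular": [0,0,0],"gripper": 75}
    - {"dp": [-0.4,0,0],"angular": [0,0,0],"gripper": 80}

```text
clock: 20.65
position: [0.6528, -0.0049, 0.1639]
ee_rot: [0.703, -0.0, 0.711, 0.0]
contact_force: [0.8, -0.4, 0.5]
width: 0.0796
```

Run:
```python
from h import *
for n in('wrist','top','scene'):
    d=cam(n);print(n)
    layer(.08,.655,-.004,.05,d); layer(.1,.44,-.136,.05,d);layer(.05,.44,-.138,.07,d)
plan(.4405,-.1365,.16,3.2,8)
```

```text
wrist
z 0.08 2332 0.081 [array([656. ,  -4.5]), array([45. , 45.4]), np.float64(3.6)] circ [array([655.7,  -4.5]), np.float64(23.0)]
z 0.1 115 0.0998 [array([ 444.4, -126.1]), array([12. , 47.9]), np.float64(36.4)] circ [array([ 442.4, -127.6]), np.float64(24.1)]
z 0.05 1157 0.0506 [array([ 442.8, -103. ]), array([27.4, 60.3]), np.float64(79.6)] circ [array([ 441.9, -107.9]), np.float64(31.4)]
top
z 0.08 48 0.0807 [array([648.7,  -0.7]), array([43.1, 29.3]), np.float64(75.8)] circ [array([654.8,  -2.1]), np.float64(21.7)]
z 0.1 509 0.1005 [array([ 440.7, -135.9]), array([56.3, 56.4]), np.float64(3.4)] circ [array([ 440.3, -135.1]), np.float64(38.5)]
z 0.05 250 0.0504 [array([ 440.5, -138.8]), array([92. , 55.4]), np.float64(88.4)] circ [array([ 440.5, -138.8]), np.float64(52.8)]
scene
z 0.08 282 0.0797 [array([656.1,  -4.1]), array([45.1, 44.6]), np.float64(44.6)] circ [array([655.5,  -3.7]), np.float64(23.8)]
z 0.1 163 0.1002 [array([ 435.2, -131.6]), array([46.2, 49.7]), np.float64(7.8)] circ [array([ 434.2, -133.6]), np.float64(30.2)]
z 0.05 78 0.0502 [array([ 434.9, -102.5]), array([20.3, 44. ]), np.float64(86.6)] circ [array([ 434.9, -102.5]), np.float64(24.2)]
t 20.8 pos [ 0.6551 -0.0051  0.1665] w 80.3 d [-214.6 -131.4   -6.5] turn deg [-3.2 -0.1  0. ]
[0.007, -0.137, -0.224] [-0.004, -0.0, 0.0]
[0.007, -0.135, -0.225] [-0.004, -0.0, 0.0]
[0.007, -0.134, -0.226] [-0.004, -0.0, 0.0]
[0.007, -0.132, -0.226] [-0.004, -0.0, 0.0]
[0.007, -0.13, -0.227] [-0.004, -0.0, 0.0]
[0.007, -0.129, -0.228] [-0.004, -0.0, 0.0]
[0.007, -0.127, -0.229] [-0.004, -0.0, 0.0]
[0.007, -0.126, -0.23] [-0.004, -0.0, 0.0]
```

The round block stands flat and centred within 2 mm. Next the square block, at (440.5,-136.3), yaw 3.3°.

Emit:
arm_command:
  series:
    - {"dp": [0,-0.135,-0.22],"angular": [-0.006,0,0],"gripper": 85}
    - {"dp": [0,-0.18,-0.3],"angular": [-0.006,0,0],"gripper": 85}
    - {"dp": [0,-0.18,-0.32],"angular": [-0.006,0,0],"gripper": 85}
    - {"dp": [0,-0.18,-0.32],"angular": [-0.006,0,0],"gripper": 85}
    - {"dp": [0,-0.18,-0.32],"angular": [-0.006,0,0],"gripper": 85}
    - {"dp": [0,-0.13,-0.24],"angular": [-0.005,0,0],"gripper": 85}
    - {"dp": [0,-0.05,-0.09],"angular": [0,0,0],"gripper": 85}
    - {"dp": [0,0,0],"angular": [0,0,0],"gripper": 85}

```text
clock: 21.8
position: [0.4297, -0.136, 0.1571]
ee_rot: [0.7, -0.019, 0.713, 0.023]
contact_force: [-0.3, -0.6, -0.3]
width: 0.0847
```

Run:
```python
from h import *
d=cam('wrist')
layer(.1,.44,-.136,.05,d);layer(.05,.44,-.138,.07,d)
plan(.4405,-.1365,.066,3.3,1)
```

```text
z 0.1 5542 0.101 [array([ 440.2, -136.9]), array([56.1, 56.5]), np.float64(3.5)] circ [array([ 440.2, -137.3]), np.float64(39.1)]
z 0.05 1236 0.051 [array([ 441.2, -102.6]), array([18.1, 58.1]), np.float64(88.0)] circ [array([ 440.8, -103.1]), np.float64(29.9)]
t 21.85 pos [ 0.4301 -0.1358  0.1571] w 85.1 d [ 10.4  -0.7 -91.1] turn deg [ 0.1 -1.  -0.3]
[0.758, -0.015, 0.1] [0.001, -0.011, -0.004]
```

Emit:
arm_command:
  series:
    - {"dp": [0,-0.012,0.086],"angular": [0,-0.011,-0.003],"gripper": 85}
    - {"dp": [0,0,0],"angular": [0,0,0],"gripper": 85}
    - {"dp": [0.1,0,0],"angular": [0,0,0],"gripper": 85}
    - {"dp": [0.15,0,0],"angular": [0,0,0],"gripper": 85}
    - {"dp": [0.1,0,0],"angular": [0,0,0],"gripper": 85}
    - {"dp": [0,0,0],"angular": [0,0,0],"gripper": 85}
    - {"dp": [0,0,0],"angular": [0,0,0],"gripper": 85}
    - {"dp": [0,0,0],"angular": [0,0,0],"gripper": 85}

```text
clock: 22.85
position: [0.4449, -0.1351, 0.112]
ee_rot: [0.707, -0.022, 0.706, 0.023]
contact_force: [-0.4, -0.1, 0.4]
width: 0.0849
```

```bash
python3 -c "
from h import *
plan(.4405,-.1365,.066,3.3,1)"
```

```text
t 22.85 pos [ 0.4449 -0.1351  0.112 ] w 84.9 d [ -4.4  -1.4 -46. ] turn deg [ 0.3  0.1 -0.1]
[0.383, -0.01, -0.038] [0.003, 0.001, -0.001]
```

Emit:
arm_command:
  series:
    - {"dp": [0,-0.01,-0.037],"angular": [0,0,0],"gripper": 85}
    - {"dp": [0,0,0],"angular": [0,0,0],"gripper": 85}
    - {"dp": [0.1,0,0],"angular": [0,0,0],"gripper": 85}
    - {"dp": [0.15,0,0],"angular": [0,0,0],"gripper": 85}
    - {"dp": [0.1,0,0],"angular": [0,0,0],"gripper": 85}
    - {"dp": [0.02,0,0],"angular": [0,0,0],"gripper": 85}
    - {"dp": [0,0,0],"angular": [0,0,0],"gripper": 85}
    - {"dp": [0,0,0],"angular": [0,0,0],"gripper": 85}
  grip_force: 60

```text
clock: 23.85
position: [0.4411, -0.1372, 0.0661]
ee_rot: [0.708, -0.022, 0.705, 0.022]
contact_force: [-0.3, -0.2, 0.3]
width: 0.0849
```

```bash
python3 -c "
from h import *
plan(.4405,-.1365,.066,3.3,1)"
```

```text
t 23.85 pos [ 0.4411 -0.1372  0.0661] w 84.9 d [-0.6  0.7 -0.1] turn deg [ 0.3  0.2 -0. ]
[0.001, 0.006, -0.004] [0.003, 0.003, -0.0]
```

Emit:
arm_command:
  series:
    - {"dp": [0,0.006,-0.004],"angular": [0,0,0],"gripper": 75}
    - {"dp": [0,0,0],"angular": [0,0,0],"gripper": 65}
    - {"dp": [0,0,0],"angular": [0,0,0],"gripper": 59}
    - {"dp": [0,0,0],"angular": [0,0,0],"gripper": 55}
    - {"dp": [0,0,0],"angular": [0,0,0],"gripper": 45}
    - {"dp": [0,0,0],"angular": [0,0,0],"gripper": 45}
    - {"dp": [0,0,0],"angular": [0,0,0],"gripper": 45}
    - {"dp": [0,0,0],"angular": [0,0,0],"gripper": 45}

```text
clock: 24.85
position: [0.4407, -0.1367, 0.0673]
ee_rot: [0.709, -0.023, 0.705, 0.022]
contact_force: [-0.7, 0.1, 2.7]
width: 0.055
```

```bash
python3 -c "
from h import *
plan(.5349,-.3771,.15,9.2,8)"
```

```text
t 24.85 pos [ 0.4407 -0.1367  0.0673] w 55.0 d [  94.2 -240.4   82.7] turn deg [-5.6  0.3  0.1]
[-0.085, -0.256, 0.083] [-0.008, 0.0, 0.0]
[-0.086, -0.257, 0.079] [-0.008, 0.0, 0.0]
[-0.086, -0.258, 0.076] [-0.008, 0.0, 0.0]
[-0.086, -0.259, 0.073] [-0.008, 0.0, 0.0]
[-0.086, -0.26, 0.07] [-0.008, 0.0, 0.0]
[-0.086, -0.261, 0.067] [-0.008, 0.0, 0.0]
[-0.086, -0.261, 0.063] [-0.008, 0.0, 0.0]
[-0.086, -0.262, 0.06] [-0.008, 0.0, 0.0]
```

Emit:
arm_command:
  series:
    - {"dp": [-0.15,0,0],"angular": [0,0,0],"gripper": 45}
    - {"dp": [-0.35,0,0],"angular": [0,0,0],"gripper": 45}
    - {"dp": [-0.35,-0.1,0.03],"angular": [-0.01,0,0],"gripper": 45}
    - {"dp": [0,-0.33,0.1],"angular": [-0.012,0,0],"gripper": 45}
    - {"dp": [0,-0.43,0.12],"angular": [-0.012,0,0],"gripper": 45}
    - {"dp": [0,-0.43,0.12],"angular": [-0.012,0,0],"gripper": 45}
    - {"dp": [0,-0.43,0.11],"angular": [-0.012,0,0],"gripper": 45}
    - {"dp": [0,-0.3,0.07],"angular": [-0.01,0,0],"gripper": 45}

```text
clock: 25.85
position: [0.5334, -0.3712, 0.1647]
ee_rot: [0.704, -0.06, 0.705, 0.065]
contact_force: [0.8, 0.3, -3.2]
width: 0.0552
```

Emit:
arm_command:
  series:
    - {"dp": [0,0,0],"angular": [0,0,0],"gripper": 45}
    - {"dp": [0,0,0],"angular": [0,0,0],"gripper": 45}
    - {"dp": [0.1,0,0],"angular": [0,0,0],"gripper": 45}
    - {"dp": [0.15,0,0],"angular": [0,0,0],"gripper": 45}
    - {"dp": [0.1,0,0],"angular": [0,0,0],"gripper": 45}
    - {"dp": [0,0,0],"angular": [0,0,0],"gripper": 45}
    - {"dp": [0,0,0],"angular": [0,0,0],"gripper": 45}
    - {"dp": [0,0,0],"angular": [0,0,0],"gripper": 45}

```text
clock: 26.85
position: [0.532, -0.3679, 0.1169]
ee_rot: [0.703, -0.058, 0.706, 0.067]
contact_force: [-0.8, -0.3, -2.8]
width: 0.0551
```

```bash
python3 -c "
from h import *
plan(.5349,-.3771,.065,9.2,1)"
```

```text
t 26.85 pos [ 0.532  -0.3679  0.1169] w 55.1 d [  2.9  -9.2 -51.9] turn deg [ 0.9 -0.2 -0.8]
[0.431, -0.085, 0.012] [0.01, -0.002, -0.008]
```

Emit:
arm_command:
  series:
    - {"dp": [0,-0.08,0.012],"angular": [0.01,-0.002,-0.008],"gripper": 45}
    - {"dp": [0,0,0],"angular": [0,0,0],"gripper": 45}
    - {"dp": [0.1,0,0],"angular": [0,0,0],"gripper": 45}
    - {"dp": [0.15,0,0],"angular": [0,0,0],"gripper": 45}
    - {"dp": [0.12,0,0],"angular": [0,0,0],"gripper": 45}
    - {"dp": [0.04,0,0],"angular": [0,0,0],"gripper": 45}
    - {"dp": [0,0,0],"angular": [0,0,0],"gripper": 45}
    - {"dp": [0,0,0],"angular": [0,0,0],"gripper": 45}

```text
clock: 27.85
position: [0.5359, -0.3787, 0.0656]
ee_rot: [0.705, -0.057, 0.704, 0.056]
contact_force: [0.6, -0.4, -2.1]
width: 0.055
```

```bash
cat >> h.py <<'E'
def lip(x,y,yaw,name='wrist'):
    """lip-top depth points in heater axes (mm from x,y): extents per side"""
    d=cam(name);P=cloud(d);a=np.radians(yaw);e=np.array([[np.cos(a),np.sin(a)],[-np.sin(a),np.cos(a)]])
    g=cv2.cvtColor(d['image'],cv2.COLOR_BGR2GRAY)
    m=(P[...,2]>.0328)&(P[...,2]<.038)&(np.hypot(P[...,0]-x,P[...,1]-y)<.09)&(g<190)
    q=(P[m][:,:2]-[x,y])@e.T*1000; return q,d
E
python3 - <<'E'
from h import *
plan(.5349,-.3771,.0473,9.2,1)
q,d=lip(.5349,-.3771,9.2)
print(len(q)); 
for ax in(0,1):
    print('axis',ax,np.histogram(q[:,ax],bins=np.arange(-56,57,4)))
cv2.imwrite('pics/w4.png',d['image'])
E
```

```text
t 27.85 pos [ 0.5359 -0.3787  0.0656] w 55.0 d [ -1.    1.6 -18.3] turn deg [-0.1  0.1  0.1]
[0.152, 0.015, -0.006] [-0.001, 0.001, 0.001]
1804
axis 0 (array([  0,   0,   0,   0, 281, 167,  61,  57,  60,  60,  51,  53,  51,
        56,  48,  56,  48,  56,  51,  53,  52,  52,  56, 226, 209,   0,
         0,   0]), array([-56, -52, -48, -44, -40, -36, -32, -28, -24, -20, -16, -12,  -8,
        -4,   0,   4,   8,  12,  16,  20,  24,  28,  32,  36,  40,  44,
        48,  52,  56]))
axis 1 (array([  0,   0,   0,   0,   0,   0,   0,   0,   0,   0,   0,   0,   0,
         0,   0,  12,  54, 102, 103, 111, 110, 105, 190, 881, 136,   0,
         0,   0]), array([-56, -52, -48, -44, -40, -36, -32, -28, -24, -20, -16, -12,  -8,
        -4,   0,   4,   8,  12,  16,  20,  24,  28,  32,  36,  40,  44,
        48,  52,  56]))
```

View pics/w4.png

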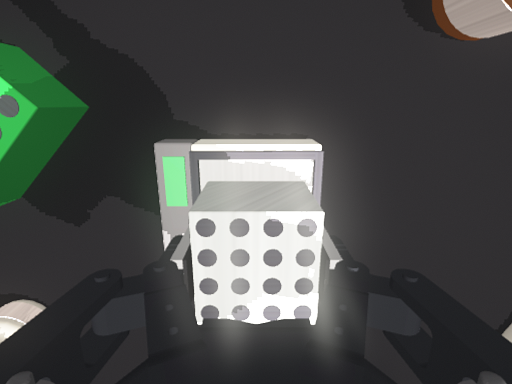

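The wrist view shows the square block squared over its well. The lip reads within about 1 mm of the expected centre. Lowering.

Emit:
arm_command:
  series:
    - {"dp": [0,0.011,-0.003],"angular": [0,0,0],"gripper": 45}
    - {"dp": [0.05,0,0],"angular": [0,0,0],"gripper": 45}
    - {"dp": [0.06,0,0],"angular": [0,0,0],"gripper": 45}
    - {"dp": [0.02,0,0],"angular": [0,0,0],"gripper": 45}
    - {"dp": [0.008,0,0],"angular": [0,0,0],"gripper": 45}
    - {"dp": [0,0,0],"angular": [0,0,0],"gripper": 45}
    - {"dp": [0,0,0],"angular": [0,0,0],"gripper": 45}
    - {"dp": [0,0,0],"angular": [0,0,0],"gripper": 45}

```text
clock: 28.9
position: [0.5359, -0.3779, 0.0491]
ee_rot: [0.706, -0.058, 0.704, 0.055]
contact_force: [-1.0, -0.8, -2.7]
width: 0.0552
```

```bash
python3 -c "
from h import *
plan(.5355,-.377,.0470,9.2,1)"
```

```text
t 28.9 pos [ 0.5359 -0.3779  0.0491] w 55.2 d [-0.4  0.9 -2.1] turn deg [-0.1  0.2  0.2]
[0.017, 0.008, -0.002] [-0.001, 0.002, 0.002]
```

Emit:
arm_command:
  series:
    - {"dp": [0.008,0.006,-0.002],"angular": [0,0.002,0.002],"gripper": 45}
    - {"dp": [0,0,0],"angular": [0,0,0],"gripper": 45}
    - {"dp": [0.007,0,0],"angular": [0,0,0],"gripper": 45}
    - {"dp": [0,0,0],"angular": [0,0,0],"gripper": 45}
    - {"dp": [0.007,0,0],"angular": [0,0,0],"gripper": 45}
    - {"dp": [0,0,0],"angular": [0,0,0],"gripper": 45}
    - {"dp": [0,0,0],"angular": [0,0,0],"gripper": 45}
    - {"dp": [0,0,0],"angular": [0,0,0],"gripper": 45}

```text
clock: 29.9
position: [0.5359, -0.3774, 0.0474]
ee_rot: [0.705, -0.057, 0.705, 0.056]
contact_force: [-0.7, 0.6, -1.6]
width: 0.0553
```

Emit:
arm_command:
  series:
    - {"dp": [0.007,0,0],"angular": [0,0,0],"gripper": 45}
    - {"dp": [0,0,0],"angular": [0,0,0],"gripper": 45}
    - {"dp": [0.007,0,0],"angular": [0,0,0],"gripper": 45}
    - {"dp": [0,0,0],"angular": [0,0,0],"gripper": 45}
    - {"dp": [0,0,0],"angular": [0,0,0],"gripper": 45}
    - {"dp": [0,0,0],"angular": [0,0,0],"gripper": 45}
    - {"dp": [0,0,0],"angular": [0,0,0],"gripper": 45}
    - {"dp": [0,0,0],"angular": [0,0,0],"gripper": 45}

```text
clock: 30.9
position: [0.5359, -0.3774, 0.0474]
ee_rot: [0.705, -0.057, 0.704, 0.056]
contact_force: [-1.8, 0.3, 2.1]
width: 0.0551
```

Contact: z stopped and force is positive. Release and lift.

Emit:
arm_command:
  series:
    - {"dp": [0,0,0],"angular": [0,0,0],"gripper": 58}
    - {"dp": [0,0,0],"angular": [0,0,0],"gripper": 63}
    - {"dp": [0,0,0],"angular": [0,0,0],"gripper": 80}
    - {"dp": [0,0,0],"angular": [0,0,0],"gripper": 80}
    - {"dp": [-0.1,0,0],"angular": [0,0,0],"gripper": 80}
    - {"dp": [-0.25,0,0],"angular": [0,0,0],"gripper": 80}
    - {"dp": [-0.35,0,0],"angular": [0,0,0],"gripper": 85}
    - {"dp": [-0.2,0,0],"angular": [0,0,0],"gripper": 85}

```text
clock: 31.9
position: [0.5358, -0.3773, 0.1581]
ee_rot: [0.705, -0.057, 0.705, 0.056]
contact_force: [-0.2, -0.6, -0.1]
width: 0.0851
```

Run:
```python
from h import *
for n in('wrist','top','scene'):
    d=cam(n);print(n)
    layer(.08,.5355,-.377,.05,d); layer(.05,.44,-.138,.07,d)
plan(.4405,-.139,.13,-2.2,8)
```

```text
wrist
z 0.08 4696 0.081 [array([ 536.4, -377.6]), array([56. , 56.3]), np.float64(9.2)] circ [array([ 536.6, -377.5]), np.float64(38.9)]
top
z 0.08 482 0.0802 [array([ 536.9, -375.8]), array([56.3, 57.6]), np.float64(8.2)] circ [array([ 536.9, -376.1]), np.float64(38.5)]
z 0.05 753 0.0504 [array([ 440.3, -138.5]), array([91.8, 55.4]), np.float64(88.6)] circ [array([ 440.3, -138.7]), np.float64(53.0)]
scene
z 0.08 313 0.0798 [array([ 538. , -376.6]), array([58. , 59.8]), np.float64(9.3)] circ [array([ 537. , -377.3]), np.float64(38.4)]
z 0.05 520 0.0497 [array([ 441.1, -139.4]), array([93.9, 59.2]), np.float64(87.1)] circ [array([ 443.2, -138.7]), np.float64(51.7)]
t 32.05 pos [ 0.5357 -0.3773  0.1569] w 85.3 d [-95.2 238.3 -26.9] turn deg [11.3  0.   0.1]
[0.028, 0.261, -0.059] [0.016, 0.0, 0.0]
[0.028, 0.259, -0.065] [0.016, 0.0, 0.0]
[0.028, 0.258, -0.071] [0.016, 0.0, 0.0]
[0.028, 0.256, -0.078] [0.016, 0.0, 0.0]
[0.028, 0.254, -0.084] [0.016, 0.0, 0.0]
[0.028, 0.252, -0.09] [0.016, 0.0, 0.0]
[0.028, 0.249, -0.096] [0.016, 0.0, 0.0]
[0.028, 0.247, -0.103] [0.016, 0.0, 0.0]
```

The square block is flat and centred within 2 mm, at 9°. Last, the long block.

Emit:
arm_command:
  series:
    - {"dp": [0,0.26,-0.06],"angular": [0.018,0,0],"gripper": 85}
    - {"dp": [0,0.33,-0.08],"angular": [0.02,0,0],"gripper": 85}
    - {"dp": [0,0.36,-0.1],"angular": [0.02,0,0],"gripper": 85}
    - {"dp": [0,0.36,-0.11],"angular": [0.02,0,0],"gripper": 85}
    - {"dp": [0,0.36,-0.12],"angular": [0.02,0,0],"gripper": 85}
    - {"dp": [0,0.28,-0.11],"angular": [0.02,0,0],"gripper": 85}
    - {"dp": [0,0.08,-0.05],"angular": [0.008,0,0],"gripper": 85}
    - {"dp": [0,0,0],"angular": [0,0,0],"gripper": 85}

```text
clock: 33.05
position: [0.4331, -0.13, 0.1467]
ee_rot: [0.702, 0.019, 0.712, -0.014]
contact_force: [0.9, -0.7, 0.4]
width: 0.085
```

Run:
```python
from h import *
d=cam('wrist')
layer(.05,.44,-.138,.07,d)
plan(.4405,-.139,.066,-2.3,1)
```

```text
z 0.05 6421 0.051 [array([ 440.5, -140. ]), array([92.7, 56.2]), np.float64(87.5)] circ [array([ 440.6, -139.8]), np.float64(53.4)]
t 33.1 pos [ 0.4334 -0.1305  0.1467] w 84.9 d [  7.1  -8.5 -80.7] turn deg [-0.4 -0.9 -0.4]
[0.671, -0.073, 0.073] [-0.004, -0.01, -0.005]
```

Emit:
arm_command:
  series:
    - {"dp": [0,-0.073,0.058],"angular": [-0.004,-0.01,-0.005],"gripper": 85}
    - {"dp": [0,0,0],"angular": [0,0,0],"gripper": 85}
    - {"dp": [0.15,0,0],"angular": [0,0,0],"gripper": 85}
    - {"dp": [0.25,0,0],"angular": [0,0,0],"gripper": 85}
    - {"dp": [0.2,0,0],"angular": [0,0,0],"gripper": 85}
    - {"dp": [0.05,0,0],"angular": [0,0,0],"gripper": 85}
    - {"dp": [0,0,0],"angular": [0,0,0],"gripper": 85}
    - {"dp": [0,0,0],"angular": [0,0,0],"gripper": 85}

```text
clock: 34.1
position: [0.4465, -0.1482, 0.0677]
ee_rot: [0.71, 0.015, 0.704, -0.018]
contact_force: [0.7, 0.4, 0.2]
width: 0.085
```

```bash
python3 -c "
from h import *
plan(.4406,-.1395,.016,-2.4,1)"
```

```text
t 34.1 pos [ 0.4465 -0.1482  0.0677] w 85.0 d [ -5.9   8.7 -51.7] turn deg [-0.3  0.5  0.3]
[0.43, 0.072, -0.056] [-0.003, 0.005, 0.003]
```

Emit:
arm_command:
  series:
    - {"dp": [0,0.072,-0.052],"angular": [-0.003,0.005,0.003],"gripper": 85}
    - {"dp": [0,0,0],"angular": [0,0,0],"gripper": 85}
    - {"dp": [0.1,0,0],"angular": [0,0,0],"gripper": 85}
    - {"dp": [0.15,0,0],"angular": [0,0,0],"gripper": 85}
    - {"dp": [0.13,0,0],"angular": [0,0,0],"gripper": 85}
    - {"dp": [0.02,0,0],"angular": [0,0,0],"gripper": 85}
    - {"dp": [0,0,0],"angular": [0,0,0],"gripper": 85}
    - {"dp": [0,0,0],"angular": [0,0,0],"gripper": 85}
  grip_force: 80

```text
clock: 35.1
position: [0.4417, -0.139, 0.0191]
ee_rot: [0.709, 0.014, 0.705, -0.015]
contact_force: [0.1, 0.9, 0.5]
width: 0.0847
```

```bash
python3 -c "
from h import *
plan(.4406,-.1395,.015,-2.4,1)"
```

```text
t 35.1 pos [ 0.4417 -0.139   0.0191] w 84.7 d [-1.1 -0.5 -4.1] turn deg [0.1 0.3 0.1]
[0.034, -0.004, -0.009] [0.001, 0.003, 0.001]
```

Emit:
arm_command:
  series:
    - {"dp": [0.025,-0.004,-0.009],"angular": [0,0.003,0],"gripper": 75}
    - {"dp": [0,0,0],"angular": [0,0,0],"gripper": 65}
    - {"dp": [0,0,0],"angular": [0,0,0],"gripper": 59}
    - {"dp": [0,0,0],"angular": [0,0,0],"gripper": 55}
    - {"dp": [0,0,0],"angular": [0,0,0],"gripper": 45}
    - {"dp": [0,0,0],"angular": [0,0,0],"gripper": 45}
    - {"dp": [0,0,0],"angular": [0,0,0],"gripper": 45}
    - {"dp": [0,0,0],"angular": [0,0,0],"gripper": 45}

```text
clock: 36.1
position: [0.4404, -0.1397, 0.0171]
ee_rot: [0.707, 0.013, 0.707, -0.015]
contact_force: [-0.5, -0.1, 2.4]
width: 0.0552
```

```bash
python3 -c "
from h import *
plan(.5243,.3895,.2,19.5,16)"
```

```text
t 36.1 pos [ 0.4404 -0.1397  0.0171] w 55.2 d [ 83.9 529.2 182.9] turn deg [-21.8  -0.    0.2]
[-0.096, 0.277, 0.033] [-0.015, -0.0, 0.0]
[-0.096, 0.276, 0.039] [-0.015, -0.0, 0.0]
[-0.096, 0.275, 0.046] [-0.015, -0.0, 0.0]
[-0.096, 0.274, 0.052] [-0.015, -0.0, 0.0]
[-0.096, 0.273, 0.059] [-0.015, -0.0, 0.0]
[-0.096, 0.271, 0.065] [-0.015, -0.0, 0.0]
[-0.096, 0.27, 0.072] [-0.015, -0.0, 0.0]
[-0.096, 0.268, 0.078] [-0.015, -0.0, 0.0]
[-0.096, 0.266, 0.084] [-0.015, -0.0, 0.0]
[-0.096, 0.264, 0.091] [-0.015, -0.0, 0.0]
[-0.096, 0.262, 0.097] [-0.015, -0.0, 0.0]
[-0.095, 0.259, 0.103] [-0.015, -0.0, 0.0]
[-0.095, 0.257, 0.109] [-0.015, -0.0, 0.0]
[-0.095, 0.254, 0.115] [-0.015, -0.0, 0.0]
[-0.095, 0.251, 0.121] [-0.015, -0.0, 0.0]
[-0.095, 0.248, 0.127] [-0.015, -0.0, 0.0]
```

Emit:
arm_command:
  series:
    - {"dp": [-0.1,0,0],"angular": [0,0,0],"gripper": 45}
    - {"dp": [-0.25,0,0],"angular": [0,0,0],"gripper": 45}
    - {"dp": [-0.35,0,0],"angular": [0,0,0],"gripper": 45}
    - {"dp": [-0.35,0,0],"angular": [-0.015,0,0],"gripper": 45}
    - {"dp": [-0.3,0.1,0.02],"angular": [-0.015,0,0],"gripper": 45}
    - {"dp": [-0.1,0.25,0.05],"angular": [-0.02,0,0],"gripper": 45}
    - {"dp": [0,0.35,0.08],"angular": [-0.02,0,0],"gripper": 45}
    - {"dp": [0,0.4,0.1],"angular": [-0.02,0,0],"gripper": 45}

```text
clock: 37.1
position: [0.4627, -0.0036, 0.1946]
ee_rot: [0.704, -0.034, 0.708, 0.036]
contact_force: [0.8, 0.9, -6.5]
width: 0.055
```

```bash
python3 -c "
from h import *
plan(.5243,.3895,.18,19.5,8)"
```

```text
t 37.1 pos [ 0.4627 -0.0036  0.1946] w 55.0 d [ 61.6 393.1 -14.6] turn deg [-13.9  -0.3  -0.2]
[0.016, 0.401, 0.104] [-0.019, -0.0, -0.0]
[0.015, 0.398, 0.116] [-0.019, -0.0, -0.0]
[0.015, 0.394, 0.128] [-0.019, -0.0, -0.0]
[0.015, 0.39, 0.14] [-0.019, -0.0, -0.0]
[0.015, 0.386, 0.152] [-0.019, -0.0, -0.0]
[0.015, 0.381, 0.163] [-0.019, -0.0, -0.0]
[0.015, 0.376, 0.175] [-0.019, -0.0, -0.0]
[0.015, 0.37, 0.186] [-0.019, -0.0, -0.0]
```

Emit:
arm_command:
  series:
    - {"dp": [0,0.4,0.105],"angular": [-0.019,0,0],"gripper": 45}
    - {"dp": [0,0.42,0.12],"angular": [-0.019,0,0],"gripper": 45}
    - {"dp": [0,0.42,0.135],"angular": [-0.019,0,0],"gripper": 45}
    - {"dp": [0,0.42,0.15],"angular": [-0.019,0,0],"gripper": 45}
    - {"dp": [0,0.42,0.165],"angular": [-0.02,0,0],"gripper": 45}
    - {"dp": [0,0.4,0.17],"angular": [-0.02,0,0],"gripper": 45}
    - {"dp": [0,0.27,0.13],"angular": [-0.02,0,0],"gripper": 45}
    - {"dp": [0,0.1,0.05],"angular": [-0.015,0,0],"gripper": 45}

```text
clock: 38.1
position: [0.5126, 0.3702, 0.1891]
ee_rot: [0.691, -0.122, 0.702, 0.123]
contact_force: [0.4, -0.5, -7.0]
width: 0.0552
```

Emit:
arm_command:
  series:
    - {"dp": [0,0,0],"angular": [0,0,0],"gripper": 45}
    - {"dp": [0,0,0],"angular": [0,0,0],"gripper": 45}
    - {"dp": [0.1,0,0],"angular": [0,0,0],"gripper": 45}
    - {"dp": [0.2,0,0],"angular": [0,0,0],"gripper": 45}
    - {"dp": [0.2,0,0],"angular": [0,0,0],"gripper": 45}
    - {"dp": [0.1,0,0],"angular": [0,0,0],"gripper": 45}
    - {"dp": [0,0,0],"angular": [0,0,0],"gripper": 45}
    - {"dp": [0,0,0],"angular": [0,0,0],"gripper": 45}

```text
clock: 39.1
position: [0.5101, 0.3625, 0.1133]
ee_rot: [0.689, -0.121, 0.704, 0.119]
contact_force: [-0.5, 0.3, -6.4]
width: 0.0551
```

```bash
python3 -c "
from h import *
plan(.5243,.3895,.068,19.5,1)"
```

```text
t 39.1 pos [0.5101 0.3625 0.1133] w 55.1 d [ 14.2  27.  -45.3] turn deg [ 0.  -1.2 -0. ]
[0.373, 0.172, 0.195] [0.0, -0.013, -0.0]
```

Emit:
arm_command:
  series:
    - {"dp": [0,0.085,0.09],"angular": [0,-0.013,0],"gripper": 45}
    - {"dp": [0,0.085,0.09],"angular": [0,0,0],"gripper": 45}
    - {"dp": [0,0,0],"angular": [0,0,0],"gripper": 45}
    - {"dp": [0.1,0,0],"angular": [0,0,0],"gripper": 45}
    - {"dp": [0.15,0,0],"angular": [0,0,0],"gripper": 45}
    - {"dp": [0.1,0,0],"angular": [0,0,0],"gripper": 45}
    - {"dp": [0,0,0],"angular": [0,0,0],"gripper": 45}
    - {"dp": [0,0,0],"angular": [0,0,0],"gripper": 45}

```text
clock: 40.1
position: [0.5255, 0.3921, 0.0703]
ee_rot: [0.698, -0.12, 0.696, 0.121]
contact_force: [-0.3, 0.3, -7.3]
width: 0.055
```

Run:
```python
from h import *
plan(.5243,.3895,.0471,19.5,1)
q,d=lip(.5243,.3895,19.5)
print(len(q)); b=np.arange(-64,65,2)
for ax in(0,1):
    h,_=np.histogram(q[:,ax],bins=b); print('axis',ax,[(int(x),int(n)) for x,n in zip(b,h) if n>25])
cv2.imwrite('pics/w5.png',d['image'])
```

```text
t 40.1 pos [0.5255 0.3921 0.0703] w 55.0 d [ -1.2  -2.6 -23.2] turn deg [ 0.1  0.2 -0.1]
[0.193, -0.017, -0.017] [0.001, 0.002, -0.001]
1559
axis 0 [(-40, 104), (-38, 104), (-36, 76), (-34, 29), (-32, 29), (-30, 30), (-28, 30), (-26, 27), (-24, 28), (-22, 30), (-20, 30), (-18, 30), (-16, 27), (-14, 28), (-12, 34), (-10, 27), (-8, 27), (-6, 27), (-4, 36), (-2, 27), (0, 27), (2, 27), (4, 36), (6, 27), (8, 27), (10, 27), (12, 36), (14, 27), (16, 27), (18, 30), (20, 30), (22, 29), (24, 27), (28, 31), (30, 27), (34, 28), (36, 70), (38, 92), (40, 94)]
axis 1 [(38, 39), (40, 52), (42, 57), (44, 54), (46, 53), (48, 54), (50, 150), (52, 416), (54, 401), (56, 263)]
```

View pics/w5.png

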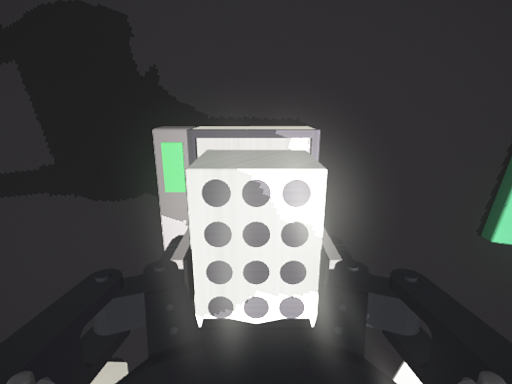

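The wrist view shows the long block squared over the largest well, lip within 1.5 mm of the expected centre. Lowering.

Emit:
arm_command:
  series:
    - {"dp": [0,-0.023,-0.014],"angular": [0,0.002,0],"gripper": 45}
    - {"dp": [0.05,0,0],"angular": [0,0,0],"gripper": 45}
    - {"dp": [0.08,0,0],"angular": [0,0,0],"gripper": 45}
    - {"dp": [0.03,0,0],"angular": [0,0,0],"gripper": 45}
    - {"dp": [0.008,0,0],"angular": [0,0,0],"gripper": 45}
    - {"dp": [0,0,0],"angular": [0,0,0],"gripper": 45}
    - {"dp": [0,0,0],"angular": [0,0,0],"gripper": 45}
    - {"dp": [0,0,0],"angular": [0,0,0],"gripper": 45}

```text
clock: 41.15
position: [0.5257, 0.3891, 0.0502]
ee_rot: [0.698, -0.119, 0.696, 0.121]
contact_force: [0.0, -0.2, -6.4]
width: 0.0551
```

```bash
python3 -c "
from h import *
plan(.5249,.3890,.0471,19.5,1)"
```

```text
t 41.15 pos [0.5257 0.3891 0.0502] w 55.1 d [-0.8 -0.1 -3.1] turn deg [ 0.1  0.2 -0.1]
[0.026, 0.001, -0.007] [0.001, 0.002, -0.001]
```

Emit:
arm_command:
  series:
    - {"dp": [0.01,0,-0.006],"angular": [0,0.002,0],"gripper": 45}
    - {"dp": [0,0,0],"angular": [0,0,0],"gripper": 45}
    - {"dp": [0.01,0,0],"angular": [0,0,0],"gripper": 45}
    - {"dp": [0,0,0],"angular": [0,0,0],"gripper": 45}
    - {"dp": [0.007,0,0],"angular": [0,0,0],"gripper": 45}
    - {"dp": [0,0,0],"angular": [0,0,0],"gripper": 45}
    - {"dp": [0.007,0,0],"angular": [0,0,0],"gripper": 45}
    - {"dp": [0,0,0],"angular": [0,0,0],"gripper": 45}

```text
clock: 42.15
position: [0.5252, 0.3891, 0.0474]
ee_rot: [0.697, -0.12, 0.697, 0.121]
contact_force: [0.1, -1.0, -5.2]
width: 0.0546
```

Emit:
arm_command:
  series:
    - {"dp": [0.007,0,0],"angular": [0,0,0],"gripper": 45}
    - {"dp": [0,0,0],"angular": [0,0,0],"gripper": 45}
    - {"dp": [0.007,0,0],"angular": [0,0,0],"gripper": 45}
    - {"dp": [0,0,0],"angular": [0,0,0],"gripper": 45}
    - {"dp": [0.007,0,0],"angular": [0,0,0],"gripper": 45}
    - {"dp": [0,0,0],"angular": [0,0,0],"gripper": 45}
    - {"dp": [0.007,0,0],"angular": [0,0,0],"gripper": 45}
    - {"dp": [0,0,0],"angular": [0,0,0],"gripper": 45}

```text
clock: 43.15
position: [0.5252, 0.3892, 0.0473]
ee_rot: [0.697, -0.119, 0.696, 0.121]
contact_force: [-1.0, -1.4, -0.8]
width: 0.0547
```

Emit:
arm_command:
  series:
    - {"dp": [0.01,0,0],"angular": [0,0,0],"gripper": 45}
    - {"dp": [0,0,0],"angular": [0,0,0],"gripper": 58}
    - {"dp": [0,0,0],"angular": [0,0,0],"gripper": 63}
    - {"dp": [0,0,0],"angular": [0,0,0],"gripper": 80}
    - {"dp": [0,0,0],"angular": [0,0,0],"gripper": 80}
    - {"dp": [-0.1,0,0],"angular": [0,0,0],"gripper": 80}
    - {"dp": [-0.3,0,0],"angular": [0,0,0],"gripper": 80}
    - {"dp": [-0.4,0,0],"angular": [0,0,0],"gripper": 85}

```text
clock: 44.15
position: [0.5252, 0.3888, 0.1422]
ee_rot: [0.697, -0.12, 0.697, 0.121]
contact_force: [0.3, 1.2, -0.2]
width: 0.0849
```

Emit:
arm_command:
  series:
    - {"dp": [-0.4,0,0],"angular": [0,0,0],"gripper": 85}
    - {"dp": [-0.3,0,-0.2],"angular": [0,0,0],"gripper": 85}
    - {"dp": [-0.2,0.1,-0.3],"angular": [0,0,0],"gripper": 85}
    - {"dp": [0,0.1,-0.3],"angular": [0,0,0],"gripper": 85}
    - {"dp": [0,0.1,-0.3],"angular": [0,0,0],"gripper": 85}
    - {"dp": [0,0,-0.1],"angular": [0,0,0],"gripper": 85}
    - {"dp": [0,0,0],"angular": [0,0,0],"gripper": 85}
    - {"dp": [0,0,0],"angular": [0,0,0],"gripper": 85}

```text
clock: 45.15
position: [0.3786, 0.3757, 0.2648]
ee_rot: [0.704, -0.116, 0.689, 0.123]
contact_force: [0.3, 0.0, 1.3]
width: 0.0849
```

Run:
```python
from h import *
t=cam('top');s=cam('scene')
for n,d in(('top',t),('scene',s)):
    print(n)
    for x,y,r in((.447,.148,.03),(.655,-.004,.03),(.536,-.377,.045),(.525,.389,.06)): layer(.08,x,y,r,d,.005)
    old=np.load(n+'0.npz'); P0=cloud(dict(old));P=cloud(d)
    for k,c,z in(('beaker',(.63,.21),.085),('bottle',(.63,-.21),.1)):
        for A in(P0,P):
            q=A[(np.hypot(A[...,0]-c[0],A[...,1]-c[1])<.07)&(A[...,2]>.015)&(A[...,2]<.13)]; print(k,len(q),q.mean(0).round(4) if len(q) else '')
cv2.imwrite('pics/topf.png',cv2.resize(t['image'],None,fx=1.5,fy=1.5));cv2.imwrite('pics/scenef.png',cv2.resize(s['image'],None,fx=1.5,fy=1.5))
print(get_state()['clock'])
```

```text
top
z 0.08 179 0.0807 [array([446.9, 149. ]), array([25.8, 43.6]), np.float64(18.1)] circ [array([447.1, 148.6]), np.float64(24.1)]
z 0.08 237 0.0806 [array([655.6,  -2.7]), array([41.7, 47. ]), np.float64(88.2)] circ [array([655.6,  -2.4]), np.float64(23.6)]
z 0.08 470 0.0804 [array([ 536.6, -375.3]), array([56. , 56.9]), np.float64(8.8)] circ [array([ 536.6, -375.3]), np.float64(38.5)]
z 0.08 778 0.0811 [array([526. , 389.7]), array([57. , 93.1]), np.float64(19.7)] circ [array([525.3, 389. ]), np.float64(52.9)]
beaker 421 [0.6556 0.2242 0.0588]
beaker 427 [0.6558 0.2245 0.0584]
bottle 453 [ 0.6421 -0.2132  0.0748]
bottle 452 [ 0.6422 -0.213   0.0753]
scene
z 0.08 164 0.0795 [array([447.5, 148.5]), array([28. , 43.6]), np.float64(17.8)] circ [array([446.2, 148.2]), np.float64(24.3)]
z 0.08 276 0.0801 [array([656.1,  -4.2]), array([45.3, 44.5]), np.float64(51.0)] circ [array([655.9,  -3.8]), np.float64(23.5)]
z 0.08 306 0.0799 [array([ 537.5, -376.5]), array([57.1, 58.8]), np.float64(9.7)] circ [array([ 537.2, -378. ]), np.float64(39.1)]
z 0.08 1063 0.0799 [array([525.6, 389.3]), array([58.2, 92.8]), np.float64(20.1)] circ [array([526.2, 389. ]), np.float64(52.5)]
beaker 796 [0.6492 0.2197 0.0572]
beaker 797 [0.6491 0.2196 0.0571]
bottle 641 [ 0.6585 -0.2084  0.0668]
bottle 642 [ 0.6585 -0.2086  0.0669]
45.25
```

View pics/topf.png

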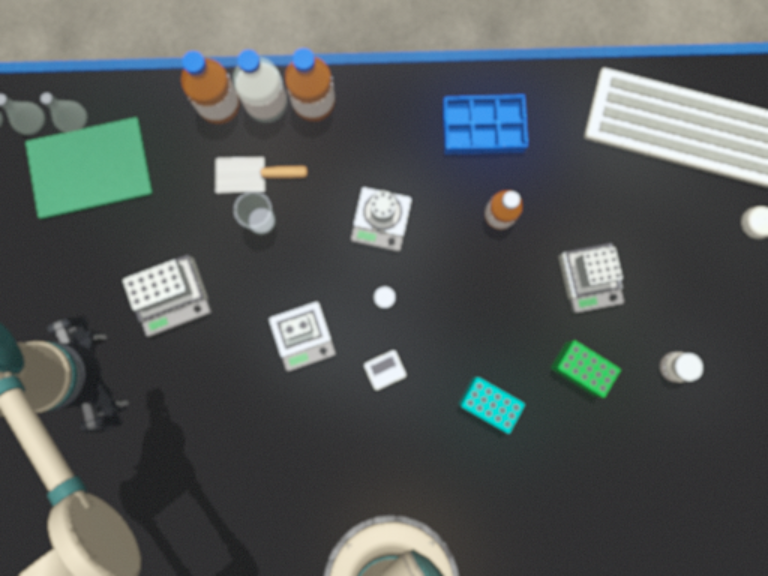

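View pics/scenef.png

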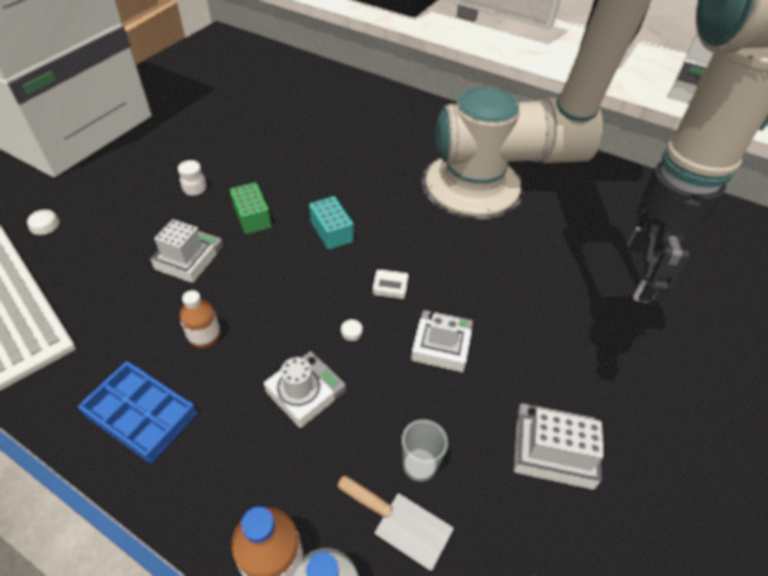

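Both final views show all four blocks seated in their own wells, with the bottle (503,210) and beaker (255,212) unmoved. Bar offset is about 3 mm of the 8 mm room. Handing in.

```bash
python3 -c "
from rig import *
print(sign_off())"
```

```text
the job is handed in; nothing more can be done
None
```

All four blocks are out of the stack, taken from the top down: bar, round, square, long. Each one is in its own heater's well. I lowered each to contact before letting go and handed the job in at about 45 s.

- **Seating:** in the last top and scene views, every block's top is at 80–81 mm, so each sits flat on its 30 mm floor. Their angles match the wells to about 1°.
- **Centring:** the round, square and long blocks are within about 1–4 mm of centre, depending on the camera. The bar is about 2.5–3.5 mm off centre, against 8 mm of room, so I left it.
- **Bystanders:** the bottle and beaker moved less than 0.5 mm between the first and last images. The arm is clear of everything, and the wrist forces reported after each move stayed below about 8 N.
- **Disagreement:** the cameras differ by 2–3 mm on the well positions, so I averaged them.

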